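# Deal inspected nozzles into pin-stacking trays and stack them

### The arm

A 7-joint arm with a two-finger parallel gripper is mounted at the origin on the work surface. World frame = base frame: x ahead of the robot, y to its left, z up, the work surface at z = 0. Lengths are in m, angles in rad, forces in N, time in s.
With the tool pointing down it reaches from about 0.425 to 0.875 m from the base axis. Payload 8.4 kg.
Tool frame: the origin (TCP) lies at the very end of the fingers, on their centre line; the grasp point (between the pads) lies r.hold_point_z behind it (r.hold_point_z is the distance from the TCP to the grasp point, in m); z points along the fingers, y is the line along which they close (so a half turn about z gives the same grasp; the last joint's range is limited). The gripper opens to 87 mm and grips with 3 to 60 N. Pads are 19 mm wide; open, the fingers measure 117 mm over their backs; the gripper's body (75 mm by 190 mm) begins 51 mm behind the grasp point.
Start: joints at [1.211, 0.333, 0.04, 1.465, -0.013, 1.343, -0.059], TCP at [0.168, -0.628, 0.223] pointing down, gripper open.
Joint ranges: [-2.58, 2.58], [-0.38, 2.09], [-1.3, 1.39], [0.25, 2.4], [-1.5, 4.64], [0.08, 2.09], [-2.65, 2.65]. Speed limits (rad/s): [2.22, 2.22, 2.79, 2.79, 3.14, 3.14, 3.14].

### API

Orientations are given as [roll, pitch, yaw] about the fixed x, y, z axes, in that order (R = Rz(yaw) Ry(pitch) Rx(roll)).
In Python, from plant import r gives the robot as it stands.
- The arm moves only by the tool apply_moves, never from a script. Its argument "series" is a list of rows, each a list of 4 numbers: the shift along the tool's x, y, z in cm, then the turn about the tool's z in degrees. A call has 1 to 20 rows; each row is the pose to reach, as a shift and turn from the pose commanded when the call began, along the tool's axes at that moment; what a row does not reach only later rows make up. A row lasts 1/12 s, in which the tool goes at most 41.7 mm and 7.16 degrees, less where a joint would pass 70% of its speed; a pose out of reach is approached as far as the arm can. A call with a gripper value outside its range is refused whole. "grip" is the opening in per cent of the stroke, from 0 (shut) to 100 (fully open), set as the call begins (left out, the last holds). The fingers move at their own pace and stop on an object; "force" is the grip in N (left out, the last holds). Time passes only in rows, so rows that repeat a pose let the fingers close. It gives the time, the measured TCP pose, the force, the opening and the grip force at its end, in the units of the state.
- r.sense(): the state, without advancing time (a new reading comes with each control period).
- r.get_image(name): name is "scene" or "top" or "wrist"; returns the picture (400x640x3 uint8, red, green, blue); there is no depth.
- r.camera_info(name): a dict with "intrinsics" (3x3 intrinsics, pixels), "extrinsics" (4x4, takes a point from camera to world coordinates); the wrist camera has in their place "mount" (4x4, takes a point from camera to tool coordinates, whose origin is the TCP and whose axes are the flange's). Camera axes: x right, y down, z forward; pixel columns grow to the right and rows downward; lengths in m; the calibration is good to about 2 mm. A picture is of the moment at which its call begins: read the wrist's pose just before it. camera_info takes no time and is no camera call.
- r.job_done(): hands the job in; it is judged then, once.
The state is a dict: "clock": time; "joints": joint angles; "dq": joint speeds; "tau": joint torques, N m; "eef_pos": TCP position; "orientation": TCP orientation; "force": force on the tool from outside, world axes, zero at the start; "moment": the same for the moment, N m; "gripper_width": finger opening in m; "finger_force": force on a finger pad.
Only numpy, scipy, OpenCV 4.12 (cv2) and the standard library are available. Lean on these libraries where they do the work, as an engineer would, in place of code of your own. Each camera call takes 0.05 s, during which the arm holds its last target. There are 200 camera calls.

### The job

Six inspected spray nozzles stand on the white sheet, with a grey base tray and one or two blue trays around them. Deal the nozzles upright into the tray compartments, one to every tray before any tray gets its second, until all of them are in and all the trays hold the same number; in each tray use opposite corners for the first two, so that it hangs level. Only then stack the loaded blue trays squarely on the grey base tray, in either order and with their corner pins fully home in the sockets below; never drop a tray, and leave the spray can and the screwdriver where they are.

Things in the scene. Friction and masses are not known exactly. Their poses are not given: they have to be found in the camera images.
- tray_base_mid (a point): Grey base tray, loose, 0.6 kg empty, always the bottom of the stack. Origin: its centre, 50 mm above the bench it stands on; x across its 140 mm width, y along its 200 mm length, z up. All heights for trays are from the surface stood on: four flat rubber feet 22 mm across (too wide for the sockets) to 14; floor plate 14 to 18; outer walls and dividers to 36; posts to 94.
- tray_base_socket (a point): Mouth centre of the socket on the base tray's corner post at +x, +y. Every tray has four square posts 20 x 20 mm at x = +/-60, y = +/-90 mm from its centre, rising to 94 mm; the top of each is a square socket 14 x 14 mm inside, 16 mm deep, into which a pin of the tray above drops.
- tray_a_mid (a point): Blue stacking tray, loose, 0.3 kg empty. Origin (centre, 50 mm above the surface its pins stand on), axes, walls, handle, compartments and posts as on the base tray, but it stands on four steel pins under its posts: 14 mm long, 10 mm thick, round-nosed. With the pins home in a tray below it sits 80 mm higher than that one. A half turn makes no difference.
- tray_b_mid (a point): The other blue stacking tray, the same as tray_a in every way. In some starts one of the two is absent. Handle of every tray: over its centre a black bar 12 mm thick (x), 60 mm long (y), from 68 to 88 mm high, on two 10 mm square legs at y = +/-25 mm; the strip |y| under 26 mm beside it is free for the fingers. A loaded tray is lifted by this bar from above.
- nozzle1_mid (a point): Turned steel spray nozzle, 66 mm high, about 0.1 kg, upright, round about z. Origin on its axis, 33 mm above its foot. Foot 46 mm across, 6 mm high; then a cone narrowing from 46 to 24 mm across (6 to 34 mm up); then a plain round neck 24 mm across from 34 to 66 mm up, by which it is picked; a red dye line marks the bottom of the neck.
- nozzle2_mid (a point): Turned steel spray nozzle, 66 mm high, about 0.1 kg, upright, round about z. Origin on its axis, 33 mm above its foot. Foot 46 mm across, 6 mm high; then a cone narrowing from 46 to 24 mm across (6 to 34 mm up); then a plain round neck 24 mm across from 34 to 66 mm up, by which it is picked; a red dye line marks the bottom of the neck.
- nozzle3_mid (a point): Turned steel spray nozzle, 66 mm high, about 0.1 kg, upright, round about z. Origin on its axis, 33 mm above its foot. Foot 46 mm across, 6 mm high; then a cone narrowing from 46 to 24 mm across (6 to 34 mm up); then a plain round neck 24 mm across from 34 to 66 mm up, by which it is picked; a red dye line marks the bottom of the neck.
- nozzle4_mid (a point): Turned steel spray nozzle, 66 mm high, about 0.1 kg, upright, round about z. Origin on its axis, 33 mm above its foot. Foot 46 mm across, 6 mm high; then a cone narrowing from 46 to 24 mm across (6 to 34 mm up); then a plain round neck 24 mm across from 34 to 66 mm up, by which it is picked; a red dye line marks the bottom of the neck.
- nozzle5_mid (a point): Turned steel spray nozzle, 66 mm high, about 0.1 kg, upright, round about z. Origin on its axis, 33 mm above its foot. Foot 46 mm across, 6 mm high; then a cone narrowing from 46 to 24 mm across (6 to 34 mm up); then a plain round neck 24 mm across from 34 to 66 mm up, by which it is picked; a red dye line marks the bottom of the neck.
- nozzle6_mid (a point): Turned steel spray nozzle, 66 mm high, about 0.1 kg, upright, round about z. Origin on its axis, 33 mm above its foot. Foot 46 mm across, 6 mm high; then a cone narrowing from 46 to 24 mm across (6 to 34 mm up); then a plain round neck 24 mm across from 34 to 66 mm up, by which it is picked; a red dye line marks the bottom of the neck.
- tray_base_cell1 (a point): Compartment of tray_base at +x, +y of its centre (33 mm in x, 60 mm in y), open on top, about 63 x 68 mm: the point 33 mm above the middle of its floor, where the middle of a nozzle standing there comes to be. One nozzle fits in it. Walls and dividers 18 mm above the floor. Cells 1 and 3 are opposite corners, and so are 2 and 4.
- tray_base_cell2 (a point): Compartment of tray_base at -x, +y of its centre (33 mm in x, 60 mm in y), open on top, about 63 x 68 mm: the point 33 mm above the middle of its floor, where the middle of a nozzle standing there comes to be. One nozzle fits in it. Walls and dividers 18 mm above the floor.
- tray_base_cell3 (a point): Compartment of tray_base at -x, -y of its centre (33 mm in x, 60 mm in y), open on top, about 63 x 68 mm: the point 33 mm above the middle of its floor, where the middle of a nozzle standing there comes to be. One nozzle fits in it. Walls and dividers 18 mm above the floor.
- tray_base_cell4 (a point): Compartment of tray_base at +x, -y of its centre (33 mm in x, 60 mm in y), open on top, about 63 x 68 mm: the point 33 mm above the middle of its floor, where the middle of a nozzle standing there comes to be. One nozzle fits in it. Walls and dividers 18 mm above the floor.
- tray_a_cell1 (a point): Compartment of tray_a at +x, +y of its centre (33 mm in x, 60 mm in y), open on top, about 63 x 68 mm: the point 33 mm above the middle of its floor, where the middle of a nozzle standing there comes to be. One nozzle fits in it. Walls and dividers 18 mm above the floor. Cells 1 and 3 are opposite corners, and so are 2 and 4.
- tray_a_cell2 (a point): Compartment of tray_a at -x, +y of its centre (33 mm in x, 60 mm in y), open on top, about 63 x 68 mm: the point 33 mm above the middle of its floor, where the middle of a nozzle standing there comes to be. One nozzle fits in it. Walls and dividers 18 mm above the floor.
- tray_a_cell3 (a point): Compartment of tray_a at -x, -y of its centre (33 mm in x, 60 mm in y), open on top, about 63 x 68 mm: the point 33 mm above the middle of its floor, where the middle of a nozzle standing there comes to be. One nozzle fits in it. Walls and dividers 18 mm above the floor.
- tray_a_cell4 (a point): Compartment of tray_a at +x, -y of its centre (33 mm in x, 60 mm in y), open on top, about 63 x 68 mm: the point 33 mm above the middle of its floor, where the middle of a nozzle standing there comes to be. One nozzle fits in it. Walls and dividers 18 mm above the floor.
- tray_b_cell1 (a point): Compartment of tray_b at +x, +y of its centre (33 mm in x, 60 mm in y), open on top, about 63 x 68 mm: the point 33 mm above the middle of its floor, where the middle of a nozzle standing there comes to be. One nozzle fits in it. Walls and dividers 18 mm above the floor. Cells 1 and 3 are opposite corners, and so are 2 and 4.
- tray_b_cell2 (a point): Compartment of tray_b at -x, +y of its centre (33 mm in x, 60 mm in y), open on top, about 63 x 68 mm: the point 33 mm above the middle of its floor, where the middle of a nozzle standing there comes to be. One nozzle fits in it. Walls and dividers 18 mm above the floor.
- tray_b_cell3 (a point): Compartment of tray_b at -x, -y of its centre (33 mm in x, 60 mm in y), open on top, about 63 x 68 mm: the point 33 mm above the middle of its floor, where the middle of a nozzle standing there comes to be. One nozzle fits in it. Walls and dividers 18 mm above the floor.
- tray_b_cell4 (a point): Compartment of tray_b at +x, -y of its centre (33 mm in x, 60 mm in y), open on top, about 63 x 68 mm: the point 33 mm above the middle of its floor, where the middle of a nozzle standing there comes to be. One nozzle fits in it. Walls and dividers 18 mm above the floor.
- spray_can_mid (a point): White spray can with a red band, 52 mm across, 166 mm high, standing on the bench; origin half-way up its axis. A bystander.
- screwdriver: Screwdriver, 190 mm long, lying on the bench along its own x axis (handle to -x); origin below its middle. A bystander.

How it is judged:
By the outcome, as a careful person would: the job done as asked, in the order asked, and still so for the second after the job is handed in, with the robot touching nothing.
Of tray_a, tray_b only 1 to 2 are there at a start; the rules pass over those that are not, and their reading is None.
At some moment in a run one of nozzle1, nozzle2, nozzle3, nozzle4, nozzle5, nozzle6 may be knocked a few centimetres aside while the robot is not near it.
It also fails if it takes over 210 s, if anything falls off the work surface, if the arm or the gripper's body presses on something with over 40 N, if the wrist force passes 120 N, or if a joint passes its speed limit or range.

## Working session

There is one attempt and no reset: what is moved stays moved. The work goes in short steps, Python scripts to look and compute and a tool call to move; the robot and the scene stay as the last step left them, time stands still between calls to the robot, and variables do not carry over. Pictures are saved under pics/ and viewed, at most 14 in all, crops included, and the job is handed in when it is done.

Besides the shell and the picture viewer there is one more tool, called after ">>>" by a JSON object that holds its "fn" and its "kwargs", one argument or row to a line. apply_moves: Moves the arm, as the interface text tells. Its arguments: {"type":"object","properties":{"series":{"type":"array","items":{"type":"array","items":{"type":"number"}}},"grip":{"type":"number"},"force":{"type":"number"}},"required":["series"]}

```bash
ls; mkdir -p pics; python3 - <<'E'
from plant import r
import cv2,numpy as np
np.set_printoptions(precision=4,suppress=True)
s=r.sense()
for k in s: print(k,s[k])
print(r.hold_point_z)
for n in("scene","top","wrist"):
    im=r.get_image(n); cv2.imwrite(f"pics/{n}0.png",im[:,:,::-1]); print(n,r.camera_info(n))
E
```

```text
pics
clock 0.0
joints [ 1.2108  0.3339  0.0398  1.4663 -0.0134  1.3433 -0.0585]
dq [ 0.0001  0.0014  0.0022  0.     -0.0016  0.0003 -0.    ]
tau [ -0.     -65.6357   1.3359 -40.3793  -0.0595   0.0448   0.0002]
eef_pos [ 0.1675 -0.6276  0.2217]
orientation [-3.14    0.0001  0.2608]
force [-0.4269  0.3073 -0.0588]
moment [-0.042  -0.0163 -0.0538]
finger_force 0.0
gripper_width 0.08720208924108268
0.0187
scene {'intrinsics': array([[480.7796,   0.    , 317.9896],
       [  0.    , 480.7796, 204.4381],
       [  0.    ,   0.    ,   1.    ]]), 'extrinsics': array([[ 0.6753,  0.4648, -0.5727,  1.2988],
       [ 0.7373, -0.4456,  0.5077, -0.6473],
       [-0.0192, -0.7651, -0.6436,  0.9223],
       [ 0.    ,  0.    ,  0.    ,  1.    ]])}
top {'intrinsics': array([[503.8655,   0.    , 314.1449],
       [  0.    , 503.8655, 199.7898],
       [  0.    ,   0.    ,   1.    ]]), 'extrinsics': array([[ 0.026 , -0.9874,  0.1561,  0.3   ],
       [-0.9996, -0.0274, -0.007 ,  0.0003],
       [ 0.0112, -0.1559, -0.9877,  1.6542],
       [ 0.    ,  0.    ,  0.    ,  1.    ]])}
wrist {'intrinsics': array([[332.1212,   0.    , 316.4255],
       [  0.    , 332.1212, 204.7548],
       [  0.    ,   0.    ,   1.    ]]), 'mount': array([[-0.0003, -0.9662, -0.2576,  0.0683],
       [ 1.    , -0.0001, -0.0006, -0.0006],
       [ 0.0006, -0.2576,  0.9662, -0.1616],
       [ 0.    ,  0.    ,  0.    ,  1.    ]])}
```

View pics/top0.png

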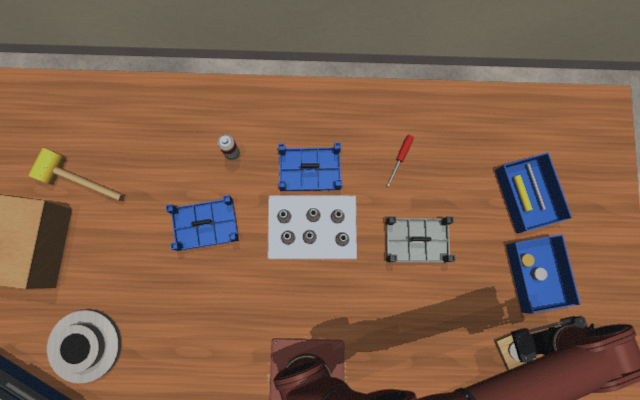

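View pics/scene0.png

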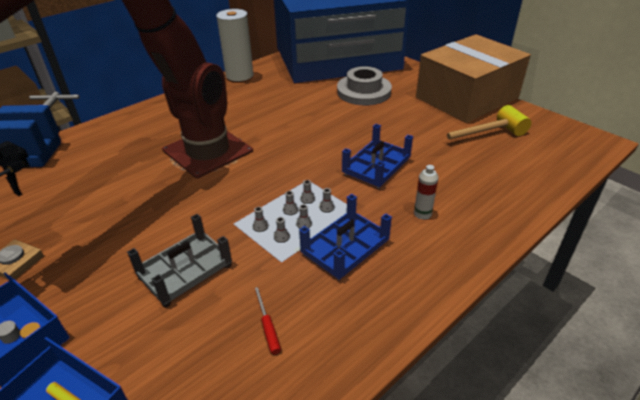

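The top view shows the grey base at (419,240), blue trays at (310,168) and (203,222), and six nozzles around (284–343, 214–239). The can is at (228,146) and the screwdriver at (400,160). All three trays are present, so each takes two nozzles.

```bash
python3 - <<'E'
import cv2,numpy as np
im=cv2.imread("pics/top0.png")[130:270,160:460]
cv2.imwrite("pics/crop.png",cv2.resize(im,None,fx=2.66,fy=2.66,interpolation=cv2.INTER_CUBIC))
E
```

```text
(no output)
```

View pics/crop.png

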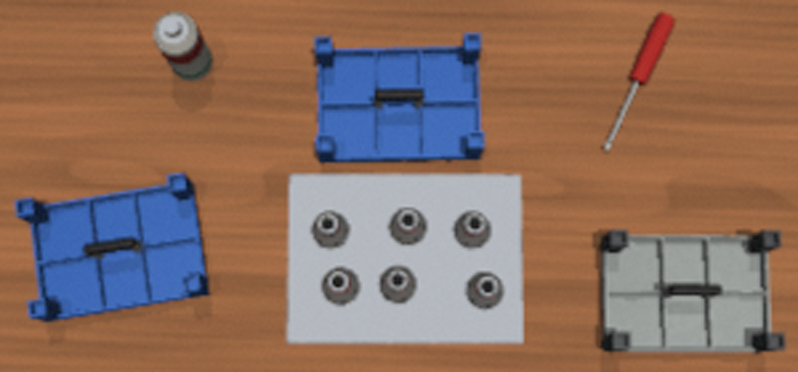

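```bash
cat > h.py <<'E'
import numpy as np,cv2
from scipy.spatial.transform import Rotation as R
from plant import r
np.set_printoptions(precision=4,suppress=True)
def wpose(s):
    T=np.eye(4);T[:3,:3]=R.from_euler('xyz',s['orientation']).as_matrix();T[:3,3]=s['eef_pos'];return T
def cast(uv,z,K,E):
    d=E[:3,:3]@np.linalg.inv(K)@np.array([uv[0],uv[1],1.]);o=E[:3,3]
    return o+d*(z-o[2])/d[2]
def cam(n,s=None):
    c=r.camera_info(n)
    return c['intrinsics'],(c['extrinsics'] if n!='wrist' else wpose(s)@c['mount'])
def proj(p,K,E):
    q=np.linalg.inv(E)@np.append(p,1);q=K@q[:3];return q[:2]/q[2]
def snap(name):
    s=r.sense();im=r.get_image('wrist');cv2.imwrite(f'pics/{name}.png',im[:,:,::-1]);return s,im
def go(x,y,z,yaw,s=None,P=None):
    "tool-axis cm/deg from current pose to world pose (tool down)"
    s=s or r.sense();T=wpose(s)
    d=T[:3,:3].T@(np.array([x,y,z])-T[:3,3])*100
    dy=np.degrees(yaw-s['orientation'][2]);dy=(dy+180)%360-180
    return np.round([*d,-dy],2)
E
python3 - <<'E'
from h import *
K,E=cam('top')
c=lambda u,v:(160+u/2.66,130+v/2.66)
for p in [(329,224),(407,216),(473,222),(340,281),(397,278),(486,285)]: print('noz',cast(c(*p),.066,K,E))
for n,ps in dict(A=[(324,45),(472,41),(325,146),(474,143)],B=[(30,208),(180,183),(41,308),(196,283)],G=[(613,240),(766,240),(613,341),(769,341)]).items():
    q=np.array([cast(c(*p),.094,K,E) for p in ps])
    v=(q[0]-q[1])+(q[2]-q[3]); print(n,q.mean(0),'ydir deg from +y',np.degrees(np.arctan2(-v[0],v[1])),np.linalg.norm(q[0]-q[1]),np.linalg.norm(q[0]-q[2]))
for n,p in dict(A=(399,95),B=(111,244),G=(692,288)).items(): print(n,cast(c(*p),.088,K,E))
print('can',cast(c(174,25),.166,K,E),'sd',cast(c(606,148),0.005,K,E),cast(c(665,20),.015,K,E))
E
```

```text
noz [0.502  0.0845 0.066 ]
noz [ 0.5141 -0.0083  0.066 ]
noz [ 0.5091 -0.0873  0.066 ]
noz [0.4342 0.0691 0.066 ]
noz [0.4396 0.0016 0.066 ]
noz [ 0.4342 -0.1042  0.066 ]
A [0.6573 0.0055 0.094 ] ydir deg from +y 3.0225469563751806 0.17746062536098903 0.12304015494389184
B [0.4665 0.3354 0.094 ] ydir deg from +y 10.9963761670634 0.1771890137816078 0.11827918557974088
G [ 0.4321 -0.3409  0.094 ] ydir deg from +y 1.5415118715180542 0.18003304938996423 0.11782730906389126
A [0.6568 0.0052 0.088 ]
B [0.4685 0.3378 0.088 ]
G [ 0.4353 -0.3443  0.088 ]
can [0.7136 0.2644 0.166 ] sd [ 0.6152 -0.2557  0.005 ] [ 0.7802 -0.3284  0.015 ]
```

```bash
python3 - <<'E'
from h import *
print(go(.435,-.34,.30,np.pi/2))
E
```

```text
[ 33.26 -20.91  -7.79 -75.06]
```

>>> {"fn": "apply_moves", "kwargs": {
  "series": [
    [33.3,-20.9,-7.8,-75],
    [33.3,-20.9,-7.8,-75],
    [33.3,-20.9,-7.8,-75],
    [33.3,-20.9,-7.8,-75],
    [33.3,-20.9,-7.8,-75],
    [33.3,-20.9,-7.8,-75],
    [33.3,-20.9,-7.8,-75],
    [33.3,-20.9,-7.8,-75],
    [33.3,-20.9,-7.8,-75],
    [33.3,-20.9,-7.8,-75],
    [33.3,-20.9,-7.8,-75],
    [33.3,-20.9,-7.8,-75],
    [33.3,-20.9,-7.8,-75],
    [33.3,-20.9,-7.8,-75],
    [33.3,-20.9,-7.8,-75]
  ],
  "grip": 55
}}

```text
clock: 1.4
eef_pos: [0.4344, -0.3413, 0.3002]
orientation: [-3.141, -0.0, 1.566]
force: [-0.2, 0.2, 0.3]
gripper_width: 0.0474
finger_force: 0.0
```

```bash
python3 - <<'E'
from h import *
s,im=snap('w1'); print(s['clock'],s['eef_pos'],s['orientation'],s['joints'],s['gripper_width'],s['dq'])
print(go(.47,-.01,.30,np.pi/2))
E
```

```text
1.4 [ 0.4344 -0.3413  0.3002] [-3.1409 -0.0003  1.5658] [ 0.8848  0.1245 -0.3308  1.5676  0.0408  1.457   0.5468] 0.04736188098536352 [ 0.0001 -0.0008 -0.0026 -0.0013 -0.0021  0.0005  0.0053]
[33.13  3.4   0.03 -0.25]
```

View pics/w1.png

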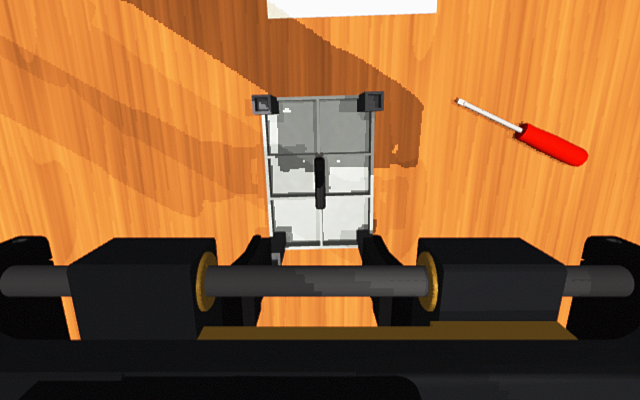

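Wrist view: the base tray's far posts have their sockets at (262,103) and (374,101), the bar runs from (320,158) to (320,208), and the screwdriver is clear of everything.

```bash
cat >> h.py <<'E'
def nozzles():
    s=r.sense();im=r.get_image('wrist');K,E=cam('wrist',s)
    cv2.imwrite('pics/n.png',im[:,:,::-1])
    g=im.astype(int); dark=((g.max(2)<170)).astype(np.uint8)
    return s,im,K,E,dark
E
python3 - <<'E'
from h import *
s=r.sense();K,E=cam('wrist',s)
a,b=cast((262,103),.094,K,E),cast((374,101),.094,K,E); print(a,b,np.linalg.norm(a-b))
print([cast(p,.088,K,E) for p in((320,157),(320,208))])
print(go(.47,-.10,.30,np.pi/2))
E
```

```text
[ 0.3751 -0.2568  0.094 ] [ 0.4937 -0.2553  0.094 ] 0.11860708901840133
[array([ 0.4366, -0.3148,  0.088 ]), array([ 0.4364, -0.3741,  0.088 ])]
[24.13  3.44  0.03 -0.25]
```

>>> {"fn": "apply_moves", "kwargs": {
  "series": [
    [24,3.4,0,0],
    [24,3.4,0,0],
    [24,3.4,0,0],
    [24,3.4,0,0],
    [24,3.4,0,0],
    [24,3.4,0,0],
    [24,3.4,0,0],
    [24,3.4,0,0],
    [24,3.4,0,0],
    [24,3.4,0,0]
  ]
}}

```text
clock: 2.28
eef_pos: [0.4694, -0.102, 0.3004]
orientation: [-3.141, 0.0, 1.567]
force: [0.3, 0.5, 0.0]
gripper_width: 0.0477
finger_force: 0.0
```

```bash
python3 - <<'E'
from h import *
s,im=snap('w2'); print(s['clock'],s['eef_pos'],s['orientation'])
E
```

```text
2.2833 [ 0.4694 -0.102   0.3004] [-3.1412  0.      1.5667]
```

View pics/w2.png

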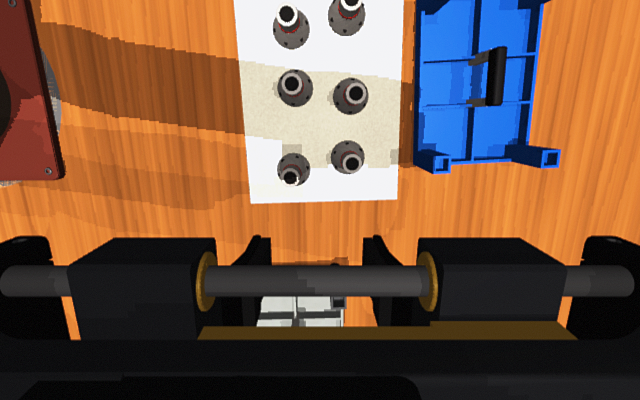

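Six nozzle bores are visible at (287,14), (351,3), (291,88), (354,93), (290,177) and (352,157). Tray A's near sockets are at (440,160) and (550,158), and its bar is at (493,76).

```bash
python3 - <<'E'
from h import *
s=r.sense();K,E=cam('wrist',s)
for p in [(287,14),(351,3),(291,88),(354,93),(290,177),(352,157)]:
    print(cast(p,.066,K,E))
a,b=cast((440,160),.094,K,E),cast((550,158),.094,K,E); print(a,b,np.linalg.norm(a-b))
print([cast(p,.088,K,E) for p in((494,48),(489,105))])
print(go(.4335,-.1045,.035,np.pi/2))
print(go(.5085,-.0885,.035,np.pi/2))
E
```

```text
[0.4365 0.0744 0.066 ]
[0.5048 0.0846 0.066 ]
[ 0.439  -0.0005  0.066 ]
[ 0.5102 -0.0062  0.066 ]
[ 0.4354 -0.1021  0.066 ]
[ 0.5096 -0.0784  0.066 ]
[ 0.6041 -0.0788  0.094 ] [ 0.7255 -0.0771  0.094 ] 0.12133945470052543
[array([0.6517, 0.036 , 0.088 ]), array([ 0.6538, -0.0205,  0.088 ])]
[-0.28 -3.58 26.54 -0.23]
[ 1.35  3.91 26.53 -0.23]
```

>>> {"fn": "apply_moves", "kwargs": {
  "series": [
    [-0.1,-3.4,2,0],
    [-0.1,-3.4,6,0],
    [-0.1,-3.4,10,0],
    [-0.1,-3.4,14,0],
    [-0.1,-3.4,18,0],
    [-0.1,-3.4,21,0],
    [-0.1,-3.4,24,0],
    [-0.1,-3.4,26,0],
    [-0.1,-3.4,26.4,0],
    [-0.1,-3.4,26.4,0]
  ]
}}

```text
clock: 3.17
eef_pos: [0.4346, -0.1017, 0.0355]
orientation: [-3.139, -0.001, 1.568]
force: [0.1, -0.2, 1.2]
gripper_width: 0.0481
finger_force: 0.0
```

>>> {"fn": "apply_moves", "kwargs": {
  "series": [
    [0,0,0,0],
    [0,0,0,0],
    [0,0,0,0],
    [0,0,0,0],
    [0,0,0,0],
    [0,0,0,0]
  ],
  "grip": 0,
  "force": 20
}}

```text
clock: 3.67
eef_pos: [0.4364, -0.1014, 0.0373]
orientation: [3.14, 0.001, 1.57]
force: [0.8, -0.1, 4.3]
gripper_width: 0.0234
finger_force: 20.0
```

```bash
python3 - <<'E'
from h import *
s,im=snap('w3'); print(s['clock'],s['eef_pos'],s['orientation'],s['gripper_width'],s['finger_force'])
c=np.array([.4358,-.3448]);
for n,d in dict(c1=(33,60),c3=(-33,-60)).items(): print(n,go(c[0]+d[0]/1e3,c[1]+d[1]/1e3,.16,np.pi/2),go(c[0]+d[0]/1e3,c[1]+d[1]/1e3,.036+.0195,np.pi/2))
E
```

```text
3.6667 [ 0.4364 -0.1014  0.0373] [3.1401 0.0006 1.5697] 0.023416031867463508 19.96223580557853
c1 [-18.34   3.27 -12.26  -0.06] [-18.34   3.26  -1.81  -0.06]
c3 [-30.35  -3.31 -12.26  -0.06] [-30.34  -3.33  -1.81  -0.06]
```

View pics/w3.png

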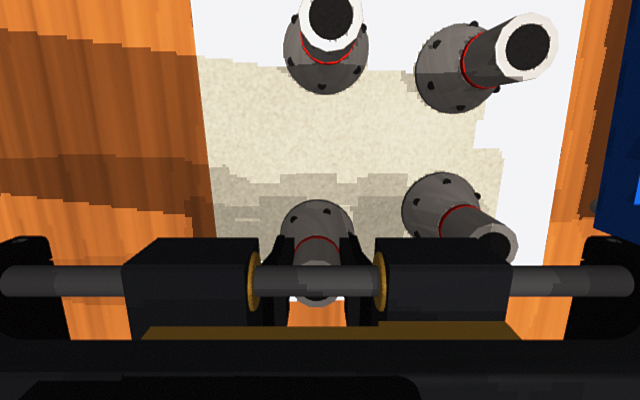

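Nozzle gripped: width 23.4 mm at 20 N. The other nozzles haven't moved. Next it goes into base cell 1.

>>> {"fn": "apply_moves", "kwargs": {
  "series": [
    [0,0,-3,0],
    [0,0,-7,0],
    [0,0,-11,0],
    [-3,0.5,-12,0],
    [-7,1.2,-12,0],
    [-11,2,-12,0],
    [-15,2.8,-12,0],
    [-18.3,3.2,-12,0],
    [-18.3,3.2,-12,0],
    [-18.3,3.2,-8,0],
    [-18.3,3.2,-5,0],
    [-18.3,3.2,-3,0],
    [-18.3,3.2,-2.2,0],
    [-18.3,3.2,-1.9,0],
    [-18.3,3.2,-1.9,0]
  ]
}}

```text
clock: 4.97
eef_pos: [0.4671, -0.2839, 0.0556]
orientation: [-3.14, -0.001, 1.57]
force: [0.8, -0.6, -1.8]
gripper_width: 0.0233
finger_force: 20.0
```

>>> {"fn": "apply_moves", "kwargs": {
  "series": [
    [0,0,0,0],
    [0,0,0,0],
    [0,0,0,0],
    [0,0,-3,0],
    [0,0,-7,0],
    [0,0,-11,0],
    [4,0,-15,0],
    [8,0,-19,0],
    [10,0,-19,0],
    [10,0,-19,0]
  ],
  "grip": 55
}}

```text
clock: 5.8
eef_pos: [0.4704, -0.178, 0.2508]
orientation: [3.135, 0.002, 1.577]
force: [1.2, -0.0, 0.7]
gripper_width: 0.0477
finger_force: 0.0
```

```bash
python3 - <<'E'
from h import *
s,im=snap('w4'); print(s['clock'],s['eef_pos'],s['orientation'],s['gripper_width'],s['finger_force'])
t=r.get_image('top'); s2=r.get_image('scene')
a=cv2.resize(t[130:270,160:460],(600,280))[:,:,::-1]; b=im[:,:,::-1]
o=np.zeros((600,800,3),np.uint8); o[:280,:600]=a; o[280:600,:512]=cv2.resize(b,(512,320)); o[280:480,512:800]=cv2.resize(s2[160:320,100:330],(288,200))[:,:,::-1]
cv2.imwrite('pics/m4.png',o)
E
```

```text
5.8 [ 0.4704 -0.178   0.2508] [3.1345 0.0017 1.5768] 0.047657743808877 0.0
```

View pics/m4.png

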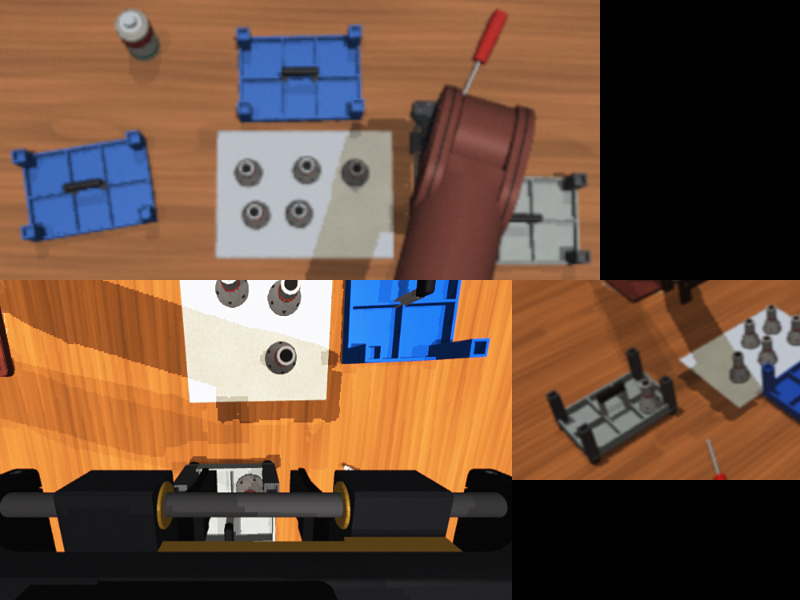

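Nozzle 1 stands upright in base cell 1, and the others haven't moved. The next one shows its bore at about wrist pixel (358,94).

```bash
python3 - <<'E'
from h import *
s=r.sense();K,E=cam('wrist',s); im=cv2.imread('pics/w4.png')
print(cast((358,94),.066,K,E))
# auto check: darkest blob near
g=cv2.cvtColor(im,cv2.COLOR_BGR2GRAY)[70:120,330:390]
c=cv2.HoughCircles(cv2.resize(g,None,fx=4,fy=4,interpolation=cv2.INTER_CUBIC),cv2.HOUGH_GRADIENT,1,60,param1=100,param2=20,minRadius=20,maxRadius=60);
if c is not None:
    for q in c[0][:4]: print(q/4+[330,70,0],cast((q[0]/4+330,q[1]/4+70),.066,K,E))
print(go(.51,-.083,.0366,np.pi/2))
E
```

```text
[ 0.5066 -0.093   0.066 ]
[357.375  94.125   8.325] [ 0.506  -0.0932  0.066 ]
[10.16  4.2  20.94  0.  ]
```

```bash
cat >> h.py <<'E'
def bores(im,K,E,guess,z=.066,win=26):
    "bore/rim circles near the guessed world points -> world points"
    g=cv2.cvtColor(im,cv2.COLOR_RGB2GRAY);out=[]
    for p in guess:
        u,v=np.round(proj([*p,z],K,E)).astype(int);a,b=max(v-win,0),max(u-win,0)
        w=cv2.resize(g[a:v+win,b:u+win],None,fx=4,fy=4,interpolation=cv2.INTER_CUBIC) if 0<=v<400 and 0<=u<640 else None
        c=None if w is None else cv2.HoughCircles(w,cv2.HOUGH_GRADIENT,1,60,param1=100,param2=18,minRadius=18,maxRadius=56)
        out.append(None if c is None else [(np.round(cast(q[:2]/4+[b,a],z,K,E)[:2],4).tolist(),round(float(q[2]/4),1)) for q in c[0][:2]])
    return out
G=[(.436,.074),(.505,.084),(.439,0),(.510,-.006),(.4355,-.102),(.510,-.085)]
E
python3 - <<'E'
from h import *
c=r.camera_info('wrist')
im=cv2.imread('pics/w2.png')[:,:,::-1]
s={'eef_pos':[.4694,-.102,.3004],'orientation':[-3.1412,0,1.5667]}
K,E=cam('wrist',s)
for o in bores(im,K,E,G): print(o)
s,im=snap('w5'); print(s['eef_pos'],s['orientation']);K,E=cam('wrist',s)
for o in bores(im,K,E,G): print(o)
E
```

```text
[([0.4366, 0.0728], 10.2)]
[([0.5049, 0.087], 10.1)]
[([0.4396, 0.0038], 10.6)]
[([0.5135, -0.007], 11.1)]
[([0.4352, -0.103], 6.3)]
[([0.5106, -0.0858], 9.2)]
[ 0.4678 -0.1843  0.2461] [3.1405 0.0013 1.5709]
None
None
None
None
None
[([0.5109, -0.0869], 12.7)]
```

>>> {"fn": "apply_moves", "kwargs": {
  "series": [
    [4,2,2,0],
    [7,4.2,5,0],
    [9.7,4.2,8,0],
    [9.7,4.2,12,0],
    [9.7,4.2,16,0],
    [9.7,4.2,19,0],
    [9.7,4.2,20.5,0],
    [9.7,4.2,20.9,0],
    [9.7,4.2,20.9,0]
  ]
}}

```text
clock: 6.75
eef_pos: [0.5084, -0.0881, 0.0347]
orientation: [-3.138, -0.001, 1.568]
force: [0.4, -0.8, 0.6]
gripper_width: 0.0477
finger_force: 0.0
```

>>> {"fn": "apply_moves", "kwargs": {
  "series": [
    [0,0,0,0],
    [0,0,0,0],
    [0,0,0,0],
    [0,0,0,0],
    [0,0,0,0],
    [0,0,0,0]
  ],
  "grip": 0,
  "force": 20
}}

```text
clock: 7.25
eef_pos: [0.5104, -0.0875, 0.0374]
orientation: [3.14, 0.001, 1.57]
force: [0.6, -1.0, 4.8]
gripper_width: 0.0229
finger_force: 20.0
```

```bash
cat >> h.py <<'E'
def cell(c,deg,i):
    dx,dy=[(33,60),(-33,60),(-33,-60),(33,-60)][i-1];a=np.radians(deg)
    return c[0]+(dx*np.cos(a)-dy*np.sin(a))/1e3,c[1]+(dx*np.sin(a)+dy*np.cos(a))/1e3
TG=((.4358,-.3448),.5);TA=((.6568,.0075),2.7);TB=((.4675,.3366),11.)
E
python3 - <<'E'
from h import *
s=r.sense(); print(s['clock'],s['eef_pos'],s['gripper_width'])
p=cell(*TA,3);print(p,go(*p,.16,np.pi/2))
E
```

```text
7.25 [ 0.5104 -0.0875  0.0374] 0.022906828606103012
(np.float64(0.6266630211688335), np.float64(-0.05398790537113641)) [  3.35  11.64 -12.24  -0.06]
```

>>> {"fn": "apply_moves", "kwargs": {
  "series": [
    [0,0,-3,0],
    [0,0,-7,0],
    [0,0,-11,0],
    [1,3,-12,0],
    [2,7,-12,0],
    [3,10,-12,0],
    [3.4,11.6,-12,0],
    [3.4,11.6,-12,0],
    [3.4,11.6,-8,0],
    [3.4,11.6,-5,0],
    [3.4,11.6,-3,0],
    [3.4,11.6,-2.2,0],
    [3.4,11.6,-1.9,0],
    [3.4,11.6,-1.9,0]
  ]
}}

```text
clock: 8.42
eef_pos: [0.6251, -0.0535, 0.0558]
orientation: [-3.14, 0.0, 1.57]
force: [0.1, 0.1, -0.6]
gripper_width: 0.0234
finger_force: 20.0
```

>>> {"fn": "apply_moves", "kwargs": {
  "series": [
    [0,0,0,0],
    [0,0,0,0],
    [0,0,0,0],
    [0,0,-3,0],
    [0,0,-7,0],
    [0,0,-11,0],
    [0,-4,-15,0],
    [0,-8,-19,0],
    [0,-12,-21,0],
    [0,-14,-21,0],
    [0,-14,-21,0],
    [0,-14,-21,0],
    [0,-14,-21,0]
  ],
  "grip": 55
}}

```text
clock: 9.5
eef_pos: [0.486, -0.0537, 0.2663]
orientation: [3.14, 0.001, 1.569]
force: [-0.0, -0.0, -0.5]
gripper_width: 0.0477
finger_force: 0.0
```

```bash
python3 - <<'E'
from h import *
s,im=snap('w6'); print(s['clock'],s['eef_pos'],s['orientation'],s['gripper_width'],s['force']);K,E=cam('wrist',s)
for o in bores(im,K,E,G[:4]): print(o)
t=r.get_image('top')
o=np.zeros((600,800,3),np.uint8); o[:280,:600]=cv2.resize(t[130:270,160:460],(600,280))[:,:,::-1]; o[280:600,:512]=cv2.resize(im[:,:,::-1],(512,320))
cv2.imwrite('pics/m6.png',o)
E
```

```text
9.5 [ 0.486  -0.0537  0.2663] [3.1396 0.0015 1.569 ] 0.047705373279067674 [-0.0139 -0.0491 -0.5022]
[([0.4347, 0.0742], 13.0)]
[([0.5053, 0.089], 8.2)]
[([0.4401, 0.0044], 11.0)]
[([0.5123, -0.007], 7.2)]
```

View pics/m6.png

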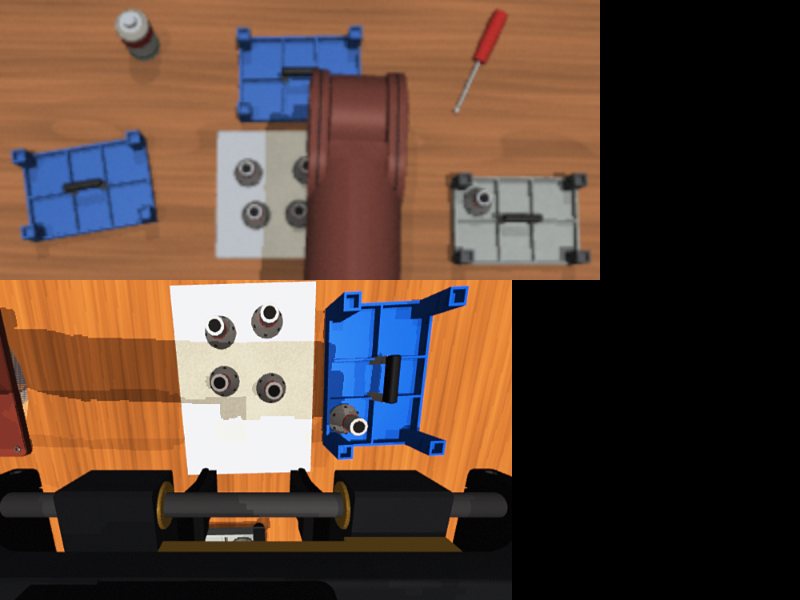

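Tray A's first nozzle is in cell 3 and the remaining four are where I measured them. Next I take the one at (0.505, 0.0885) to tray B.

>>> {"fn": "apply_moves", "kwargs": {
  "series": [
    [4,1,2,0],
    [8,1.9,4,0],
    [12,1.9,6,0],
    [14.2,1.9,10,0],
    [14.2,1.9,14,0],
    [14.2,1.9,18,0],
    [14.2,1.9,21,0],
    [14.2,1.9,22.6,0],
    [14.2,1.9,23,0],
    [14.2,1.9,23,0]
  ]
}}

```text
clock: 10.43
eef_pos: [0.5041, 0.0894, 0.0337]
orientation: [-3.138, -0.001, 1.571]
force: [-0.4, -1.4, 0.4]
gripper_width: 0.0477
finger_force: 0.0
```

>>> {"fn": "apply_moves", "kwargs": {
  "series": [
    [0,0,0,0],
    [0,0,0,0],
    [0,0,0,0],
    [0,0,0,0],
    [0,0,0,0],
    [0,0,0,0]
  ],
  "grip": 0,
  "force": 20
}}

```text
clock: 10.93
eef_pos: [0.5056, 0.0887, 0.0364]
orientation: [3.14, 0.0, 1.57]
force: [0.8, -0.1, 4.3]
gripper_width: 0.0233
finger_force: 20.0
```

```bash
python3 - <<'E'
from h import *
s=r.sense(); print(s['clock'],s['eef_pos'],s['gripper_width'])
p=cell(*TB,4);print(p,go(*p,.16,np.pi/2))
K,E=cam('wrist',{'eef_pos':[.486,-.0537,.2663],'orientation':[3.1396,.0015,1.569]})
q=np.array([cast(np.array(p)*1.25,.094,K,E) for p in((351,22),(459,16),(346,173),(438,168))]);print(q,q.mean(0));v=q[0]+q[1]-q[2]-q[3];print(np.degrees(np.arctan2(-v[0],v[1])))
E
```

```text
10.9333 [0.5056 0.0887 0.0364] 0.023340999335948874
(np.float64(0.5113422367763656), np.float64(0.28399906584056617)) [ 19.53   0.57 -12.36  -0.07]
[[ 0.596   0.0944  0.094 ]
 [ 0.718   0.1003  0.094 ]
 [ 0.6062 -0.0853  0.094 ]
 [ 0.726  -0.0788  0.094 ]] [0.6616 0.0077 0.094 ]
2.9180909220669666
```

>>> {"fn": "apply_moves", "kwargs": {
  "series": [
    [0,0,-3,0],
    [0,0,-7,0],
    [0,0,-11,0],
    [4,0.2,-12,0],
    [8,0.4,-12,0],
    [12,0.6,-12,0],
    [16,0.6,-12,0],
    [19.5,0.6,-12,0],
    [19.5,0.6,-12,0],
    [19.5,0.6,-8,0],
    [19.5,0.6,-5,0],
    [19.5,0.6,-3,0],
    [19.5,0.6,-2.2,0],
    [19.5,0.6,-1.9,0],
    [19.5,0.6,-1.9,0]
  ]
}}

```text
clock: 12.18
eef_pos: [0.511, 0.2835, 0.0548]
orientation: [-3.141, 0.0, 1.57]
force: [0.9, -0.0, -0.3]
gripper_width: 0.0235
finger_force: 20.0
```

>>> {"fn": "apply_moves", "kwargs": {
  "series": [
    [0,0,0,0],
    [0,0,0,0],
    [0,0,0,0],
    [0,0,-3,0],
    [0,0,-7,0],
    [0,0,-11,0],
    [-4,0,-15,0],
    [-8,0,-19,0],
    [-12,-1,-23,0],
    [-16,-2,-23,0],
    [-20,-3,-23,0],
    [-24,-3,-23,0],
    [-27,-3,-23,0],
    [-27,-3,-23,0],
    [-27,-3,-23,0],
    [-27,-3,-23,0]
  ],
  "grip": 55
}}

```text
clock: 13.52
eef_pos: [0.481, 0.0123, 0.2853]
orientation: [3.14, 0.001, 1.567]
force: [1.3, 0.9, 0.1]
gripper_width: 0.0479
finger_force: 0.0
```

```bash
python3 - <<'E'
from h import *
s,im=snap('w7'); print(s['clock'],s['eef_pos'],s['orientation'],s['gripper_width'],s['force']);K,E=cam('wrist',s)
for o in bores(im,K,E,G[:1]+G[2:4]): print(o)
t=r.get_image('top')
o=np.zeros((600,800,3),np.uint8); o[:280,:600]=cv2.resize(t[130:270,160:460],(600,280))[:,:,::-1]; o[280:600,:512]=cv2.resize(im[:,:,::-1],(512,320))
cv2.imwrite('pics/m7.png',o)
E
```

```text
13.5167 [0.481  0.0123 0.2853] [3.1401 0.0006 1.5665] 0.047944818113111035 [1.3153 0.8843 0.1108]
[([0.4358, 0.0746], 10.8)]
[([0.4397, 0.0039], 6.9)]
[([0.5124, -0.0061], 9.7)]
```

View pics/m7.png

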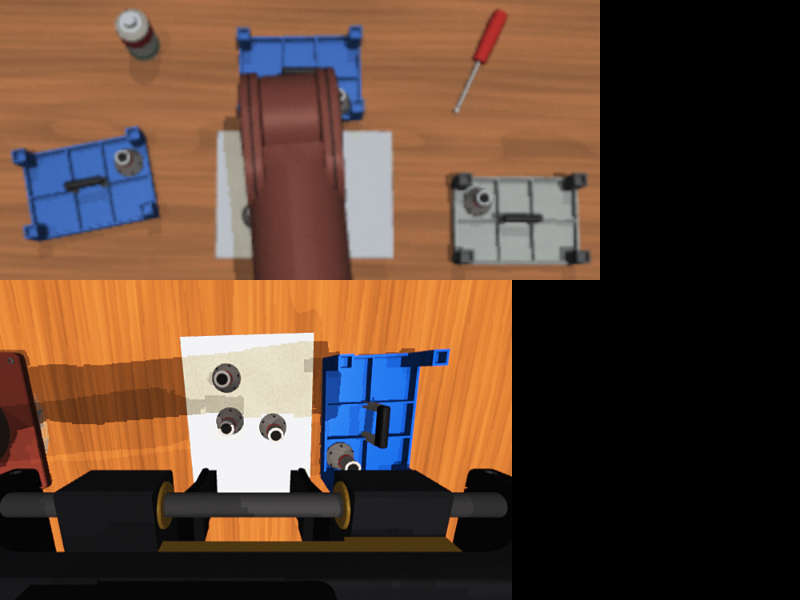

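All three trays hold one nozzle each, and three remain on the sheet. Second round: the nozzle at (0.512,-0.0065) goes to tray A cell 1.

>>> {"fn": "apply_moves", "kwargs": {
  "series": [
    [-1.9,3.1,2,0],
    [-1.9,3.1,6,0],
    [-1.9,3.1,10,0],
    [-1.9,3.1,14,0],
    [-1.9,3.1,18,0],
    [-1.9,3.1,21,0],
    [-1.9,3.1,23.5,0],
    [-1.9,3.1,24.5,0],
    [-1.9,3.1,24.9,0],
    [-1.9,3.1,24.9,0]
  ]
}}

```text
clock: 14.45
eef_pos: [0.512, -0.0042, 0.0357]
orientation: [-3.141, -0.001, 1.571]
force: [0.3, -0.2, 0.3]
gripper_width: 0.048
finger_force: 0.0
```

>>> {"fn": "apply_moves", "kwargs": {
  "series": [
    [0,0,0,0],
    [0,0,0,0],
    [0,0,0,0],
    [0,0,0,0],
    [0,0,0,0],
    [0,0,0,0]
  ],
  "grip": 0,
  "force": 20
}}

```text
clock: 14.95
eef_pos: [0.5124, -0.0054, 0.0363]
orientation: [3.14, 0.0, 1.57]
force: [-0.2, -0.8, 3.7]
gripper_width: 0.0233
finger_force: 20.0
```

```bash
sed -i 's/TA=((.6568,.0075),2.7)/TA=((.6600,.0077),2.8)/' h.py; python3 - <<'E'
from h import *
s=r.sense(); print(s['clock'],s['eef_pos'],s['gripper_width'])
p=cell(*TA,1);print(p,go(*p,.16,np.pi/2))
E
```

```text
14.95 [ 0.5124 -0.0054  0.0363] 0.023256474812369934
(np.float64(0.6900296163445305), np.float64(0.06924041064374128)) [  7.48  17.77 -12.35  -0.07]
```

>>> {"fn": "apply_moves", "kwargs": {
  "series": [
    [0,0,-3,0],
    [0,0,-7,0],
    [0,0,-11,0],
    [1.5,4,-12,0],
    [3,8,-12,0],
    [4.5,12,-12,0],
    [6,15,-12,0],
    [7.5,17.8,-12,0],
    [7.5,17.8,-12,0],
    [7.5,17.8,-8,0],
    [7.5,17.8,-5,0],
    [7.5,17.8,-3,0],
    [7.5,17.8,-2.2,0],
    [7.5,17.8,-1.9,0],
    [7.5,17.8,-1.9,0]
  ]
}}

```text
clock: 16.2
eef_pos: [0.6895, 0.0694, 0.0546]
orientation: [-3.141, 0.0, 1.57]
force: [-0.3, 0.5, -1.3]
gripper_width: 0.0236
finger_force: 20.0
```

>>> {"fn": "apply_moves", "kwargs": {
  "series": [
    [0,0,0,0],
    [0,0,0,0],
    [0,0,0,0],
    [0,0,-3,0],
    [0,0,-7,0],
    [0,0,-11,0],
    [-2,-4,-14,0],
    [-4,-7,-17,0],
    [-6,-10,-20,0],
    [-8,-13,-22,0],
    [-10,-16,-22,0],
    [-12,-19,-22,0],
    [-12,-22,-22,0],
    [-12,-22,-22,0],
    [-12,-22,-22,0],
    [-12,-22,-22,0]
  ],
  "grip": 55
}}

```text
clock: 17.53
eef_pos: [0.4702, -0.0501, 0.2754]
orientation: [3.14, 0.001, 1.57]
force: [0.5, 1.1, -0.2]
gripper_width: 0.0482
finger_force: 0.0
```

```bash
python3 - <<'E'
from h import *
s,im=snap('w8'); print(s['clock'],s['eef_pos'],s['orientation'],s['gripper_width'],s['force']);K,E=cam('wrist',s)
for o in bores(im,K,E,[G[0],G[2]]): print(o)
for o in bores(im,K,E,[cell(*TA,1),cell(*TA,3)],z=.084): print(o)
print(cell(*TA,1),cell(*TA,3))
E
```

```text
17.5333 [ 0.4702 -0.0501  0.2754] [3.1398 0.001  1.5697] 0.048183620110326016 [ 0.4571  1.1434 -0.224 ]
[([0.436, 0.0734], 11.1), ([0.4456, 0.06], 11.6)]
[([0.4399, 0.0039], 7.2)]
[([0.6893, 0.0674], 9.3)]
[([0.623, -0.0514], 11.3)]
(np.float64(0.6900296163445305), np.float64(0.06924041064374128)) (np.float64(0.6299703836554695), np.float64(-0.05384041064374128))
```

>>> {"fn": "apply_moves", "kwargs": {
  "series": [
    [3,-2,2,0],
    [5.4,-3,5,0],
    [5.4,-3,9,0],
    [5.4,-3,13,0],
    [5.4,-3,17,0],
    [5.4,-3,20,0],
    [5.4,-3,22.5,0],
    [5.4,-3,23.5,0],
    [5.4,-3,23.8,0],
    [5.4,-3,23.8,0]
  ]
}}

```text
clock: 18.42
eef_pos: [0.4403, 0.0046, 0.0365]
orientation: [-3.141, -0.001, 1.571]
force: [0.1, 0.6, 1.5]
gripper_width: 0.0479
finger_force: 0.0
```

>>> {"fn": "apply_moves", "kwargs": {
  "series": [
    [0,0,0,0],
    [0,0,0,0],
    [0,0,0,0],
    [0,0,0,0],
    [0,0,0,0],
    [0,0,0,0]
  ],
  "grip": 0,
  "force": 20
}}

```text
clock: 18.92
eef_pos: [0.4404, 0.0037, 0.0372]
orientation: [3.14, 0.0, 1.57]
force: [1.3, -1.1, 3.1]
gripper_width: 0.0234
finger_force: 20.0
```

```bash
python3 - <<'E'
from h import *
s=r.sense(); print(s['clock'],s['eef_pos'],s['gripper_width'])
p=cell(*TG,3);print(p,go(*p,.16,np.pi/2))
E
```

```text
18.9167 [0.4404 0.0037 0.0372] 0.023422358601082688
(np.float64(0.4033248486687848), np.float64(-0.4050856910552966)) [-40.89  -3.64 -12.27  -0.07]
```

>>> {"fn": "apply_moves", "kwargs": {
  "series": [
    [0,0,-3,0],
    [0,0,-7,0],
    [0,0,-11,0],
    [-4,0.5,-12.2,0],
    [-8,0.5,-12.2,0],
    [-12,0.5,-12.2,0],
    [-16,0.5,-12.2,0],
    [-20,0,-12.2,0],
    [-24,-1,-12.2,0],
    [-28,-2,-12.2,0],
    [-32,-3,-12.2,0],
    [-36,-3.6,-12.2,0],
    [-39.5,-3.6,-12.2,0],
    [-40.9,-3.6,-12.2,0],
    [-40.9,-3.6,-12.2,0],
    [-40.9,-3.6,-8,0],
    [-40.9,-3.6,-5,0],
    [-40.9,-3.6,-3,0],
    [-40.9,-3.6,-2,0],
    [-40.9,-3.6,-1.9,0]
  ]
}}

```text
clock: 20.58
eef_pos: [0.403, -0.4033, 0.0542]
orientation: [-3.14, -0.002, 1.571]
force: [-0.4, -0.6, -0.3]
gripper_width: 0.0236
finger_force: 20.0
```

>>> {"fn": "apply_moves", "kwargs": {
  "series": [
    [0,0,0,0],
    [0,0,0,0],
    [0,0,0,0],
    [0,0,0,0],
    [0,0,-3,0],
    [0,0,-7,0],
    [0,0,-11,0],
    [4,1,-15,0],
    [8,2,-19,0],
    [12,3,-22,0],
    [16,4,-22,0],
    [20,5,-22,0],
    [24,6,-22,0],
    [28,6.5,-22,0],
    [32,6.5,-22,0],
    [35,6.5,-22,0],
    [35,6.5,-22,0],
    [35,6.5,-22,0],
    [35,6.5,-22,0]
  ],
  "grip": 55
}}

```text
clock: 22.17
eef_pos: [0.4689, -0.0543, 0.2762]
orientation: [3.141, 0.001, 1.572]
force: [-0.6, -0.9, -0.3]
gripper_width: 0.0479
finger_force: 0.0
```

```bash
python3 - <<'E'
from h import *
s,im=snap('w9'); print(s['clock'],s['eef_pos'],s['orientation'],s['gripper_width'],s['force']);K,E=cam('wrist',s)
for o in bores(im,K,E,[G[0]]): print(o)
t=r.get_image('top');K,E=cam('top');
o=np.zeros((600,800,3),np.uint8); o[:280,:600]=cv2.resize(t[130:270,160:460],(600,280))[:,:,::-1]; o[280:600,:512]=cv2.resize(im[:,:,::-1],(512,320))
cv2.imwrite('pics/m9.png',o)
E
```

```text
22.1667 [ 0.4689 -0.0543  0.2762] [3.1405 0.0011 1.5724] 0.04790101114611911 [-0.5949 -0.8818 -0.3413]
[([0.4347, 0.0744], 12.7)]
```

View pics/m9.png

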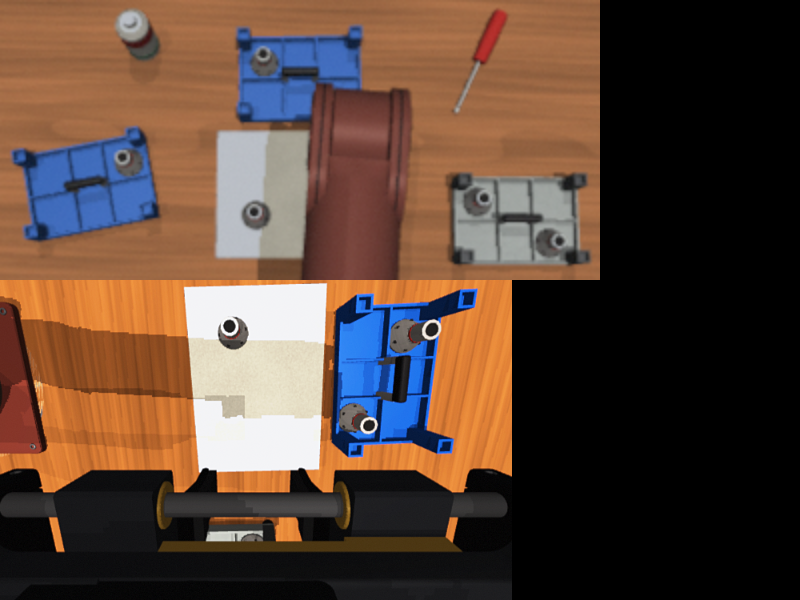

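Base tray and tray A are full (two each). The last nozzle, at (0.4355, 0.074), goes to tray B cell 2.

>>> {"fn": "apply_moves", "kwargs": {
  "series": [
    [4,-1,2,0],
    [8,-3.3,4,0],
    [12,-3.3,7,0],
    [12.8,-3.3,11,0],
    [12.8,-3.3,15,0],
    [12.8,-3.3,19,0],
    [12.8,-3.3,22,0],
    [12.8,-3.3,23.5,0],
    [12.8,-3.3,23.9,0],
    [12.8,-3.3,23.9,0]
  ]
}}

```text
clock: 23.1
eef_pos: [0.4354, 0.0719, 0.0358]
orientation: [-3.139, -0.001, 1.568]
force: [-0.8, 0.2, 0.6]
gripper_width: 0.0481
finger_force: 0.0
```

>>> {"fn": "apply_moves", "kwargs": {
  "series": [
    [0,0,0,0],
    [0,0,0,0],
    [0,0,0,0],
    [0,0,0,0],
    [0,0,0,0],
    [0,0,0,0]
  ],
  "grip": 0,
  "force": 20
}}

```text
clock: 23.6
eef_pos: [0.4366, 0.0727, 0.0373]
orientation: [3.14, 0.0, 1.57]
force: [0.7, -1.2, 4.1]
gripper_width: 0.0233
finger_force: 20.0
```

```bash
python3 - <<'E'
from h import *
s=r.sense(); print(s['clock'],s['eef_pos'],s['gripper_width'])
p=cell(*TB,2);print(p,go(*p,.16,np.pi/2))
E
```

```text
23.6 [0.4366 0.0727 0.0373] 0.023331794083228538
(np.float64(0.4236577632236344), np.float64(0.38920093415943385)) [ 31.64  -1.32 -12.28  -0.07]
```

>>> {"fn": "apply_moves", "kwargs": {
  "series": [
    [0,0,-3,0],
    [0,0,-7,0],
    [0,0,-11,0],
    [4,0.5,-12.2,0],
    [8,0.5,-12.2,0],
    [12,0.5,-12.2,0],
    [16,0.5,-12.2,0],
    [20,0,-12.2,0],
    [24,-0.5,-12.2,0],
    [28,-1,-12.2,0],
    [31,-1.3,-12.2,0],
    [31.6,-1.3,-12.2,0],
    [31.6,-1.3,-12.2,0],
    [31.6,-1.3,-8,0],
    [31.6,-1.3,-5,0],
    [31.6,-1.3,-3,0],
    [31.6,-1.3,-2,0],
    [31.6,-1.3,-1.9,0],
    [31.6,-1.3,-1.9,0]
  ]
}}

```text
clock: 25.18
eef_pos: [0.4238, 0.3877, 0.0557]
orientation: [3.142, 0.001, 1.568]
force: [-0.1, 1.2, -0.4]
gripper_width: 0.0236
finger_force: 20.0
```

>>> {"fn": "apply_moves", "kwargs": {
  "series": [
    [0,0,0,0],
    [0,0,0,0],
    [0,0,0,0],
    [0,0,0,0],
    [0,0,-3,0],
    [0,0,-7,0],
    [0,0,-11,0],
    [-4,1,-15,0],
    [-8,2,-19,0],
    [-12,3,-22,0],
    [-16,4,-24,0],
    [-20,4.5,-24,0],
    [-20,4.5,-24,0],
    [-20,4.5,-24,0],
    [-20,4.5,-24,0],
    [-20,4.5,-24,0]
  ],
  "grip": 55
}}

```text
clock: 26.52
eef_pos: [0.4678, 0.1891, 0.2958]
orientation: [3.141, 0.0, 1.57]
force: [0.1, 0.7, -0.3]
gripper_width: 0.0481
finger_force: 0.0
```

```bash
python3 - <<'E'
from h import *
s,im=snap('w10'); print(s['clock'],s['eef_pos'],s['orientation'],s['gripper_width'],s['force'])
t=r.get_image('top'); sc=r.get_image('scene')
o=np.zeros((600,800,3),np.uint8); o[:200,:429]=cv2.resize(t[130:270,160:460],(429,200))[:,:,::-1]; o[:200,430:800]=cv2.resize(sc[100:320,110:480],(370,200))[:,:,::-1]; o[200:600,:640]=im[:,:,::-1]
cv2.imwrite('pics/m10.png',o)
E
```

```text
26.5167 [0.4678 0.1891 0.2958] [3.1411 0.     1.5696] 0.04805743463442934 [ 0.0716  0.6686 -0.2629]
```

View pics/m10.png

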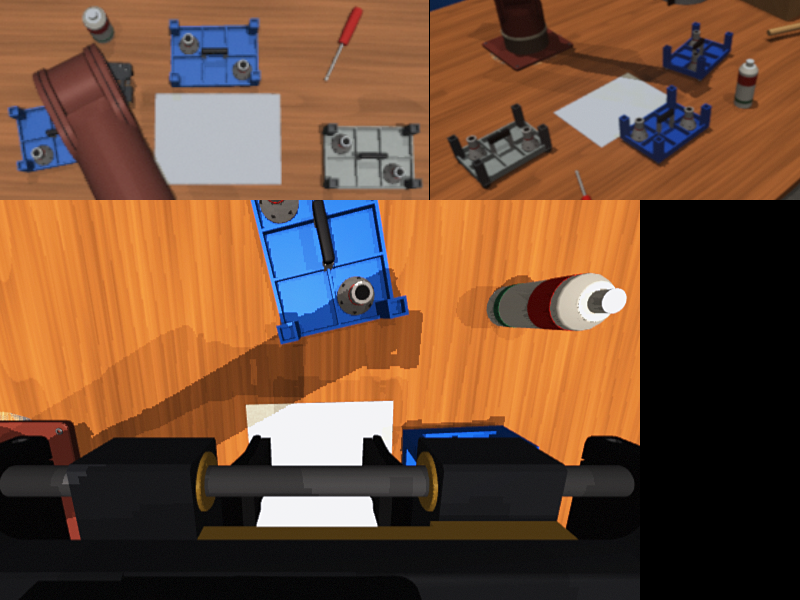

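All six nozzles are in: two in each tray, at opposite corners. Before lifting, I'll hover open over the base tray's bar at grasp height and record where its posts appear from there.

>>> {"fn": "apply_moves", "kwargs": {
  "series": [
    [-4,-0.4,-1,0],
    [-8,-0.8,-1,0],
    [-12,-1,-1,0],
    [-16,-1,-1,0],
    [-20,-1.4,-1,0],
    [-24,-1.6,-1,0],
    [-28,-2,-1,0],
    [-32,-2,-1,0],
    [-36,-2.3,-1,0],
    [-40,-2.5,0,0],
    [-44,-2.8,2,0],
    [-48,-3,4,0],
    [-51,-3.1,7,0],
    [-53.4,-3.1,10,0],
    [-53.4,-3.1,12,0],
    [-53.4,-3.1,12,0],
    [-53.4,-3.1,12,0],
    [-53.4,-3.1,12,0]
  ],
  "grip": 100
}}

```text
clock: 28.17
eef_pos: [0.4381, -0.3437, 0.177]
orientation: [3.14, 0.0, 1.573]
force: [0.5, 0.1, 0.4]
gripper_width: 0.0869
finger_force: 0.0
```

```bash
python3 - <<'E'
from h import *
s,im=snap('w11'); print(s['clock'],s['eef_pos'],s['orientation'],s['gripper_width'],s['force'])
K,E=cam('wrist',s)
for d in((-60,90),(60,90)):print(proj([.4358+d[0]/1e3,-.3448+d[1]/1e3,.094],K,E))
for d in(-30,0,30):print(proj([.4358,-.3448+d/1e3,.088],K,E))
E
```

```text
28.1667 [ 0.4381 -0.3437  0.177 ] [3.1402 0.0002 1.5727] 0.08685469812016769 [0.5185 0.0897 0.387 ]
[230.1147  88.6445]
[402.2329  88.9588]
[315.996  246.3045]
[316.0447 210.5856]
[316.0963 172.6826]
```

View pics/w11.png

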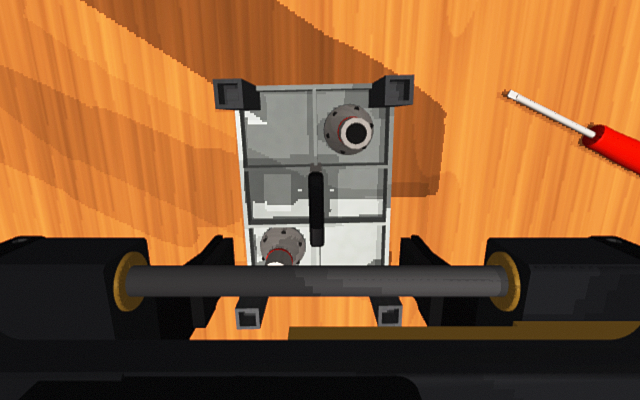

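All four base sockets are visible, at (229,94), (399,91), (247,318) and (389,316). I'll locate them automatically here and again at grasp height.

```bash
cat >> h.py <<'E'
def squares(im,uv,px,win=None):
    "square outlines (inner 14 / outer 20 mm) near uv; px = pixels per mm. -> list (u,v,side_mm)"
    win=int(win or 22*px);f=4;u,v=np.round(uv).astype(int);a,b=max(v-win,0),max(u-win,0);out=[]
    w=cv2.resize(im[a:v+win,b:u+win],None,fx=f,fy=f,interpolation=cv2.INTER_CUBIC)
    chans=[cv2.cvtColor(w,cv2.COLOR_RGB2GRAY)]+[w[:,:,i] for i in(0,2)]
    for g in chans:
        for t in range(8,245,6):
            for c in cv2.findContours((g>t).astype(np.uint8),cv2.RETR_LIST,cv2.CHAIN_APPROX_NONE)[0]:
                A=cv2.contourArea(c)
                if not (11*px*f)**2<A<(24*px*f)**2: continue
                (cx,cy),(W,H),an=cv2.minAreaRect(c)
                if min(W,H)/max(W,H)>.85 and A/(W*H)>.88: out.append((cx/f+b-.5+.5/f,cy/f+a-.5+.5/f,A**.5/f/px))
    return np.array(out)
def sock(im,uv,px):
    q=squares(im,uv,px); res={}
    for n,lo,hi in(('in',12,16.3),('out',18,22)):
        k=q[(q[:,2]>lo)&(q[:,2]<hi)] if len(q) else q
        res[n]=(np.round(np.median(k,0),1).tolist(),len(k),np.round(k.std(0),1).tolist()) if len(k) else None
    return res
E
python3 - <<'E'
from h import *
im=cv2.imread('pics/w11.png')[:,:,::-1]
for p in((229,94),(399,91),(247,318),(389,316)): print(p,sock(im,p,1.4))
E
```

```text
(229, 94) {'in': None, 'out': None}
(399, 91) {'in': None, 'out': None}
(247, 318) {'in': ([246.9, 318.8, 15.4], 3, [0.0, 0.1, 0.2]), 'out': None}
(389, 316) {'in': ([390.1, 315.4, 15.2], 2, [0.0, 0.1, 0.3]), 'out': None}
```

>>> {"fn": "apply_moves", "kwargs": {
  "series": [
    [0,-0.15,4,0],
    [0,-0.15,8,0],
    [0,-0.15,10.5,0],
    [0,-0.15,11.6,0],
    [0,-0.15,11.7,0],
    [0,-0.15,11.7,0],
    [0,-0.15,11.7,0],
    [0,-0.15,11.7,0],
    [0,-0.15,11.7,0],
    [0,-0.15,11.7,0]
  ]
}}

```text
clock: 29.05
eef_pos: [0.4355, -0.3456, 0.0597]
orientation: [3.14, 0.001, 1.57]
force: [-0.0, -0.3, -0.7]
gripper_width: 0.0872
finger_force: 0.0
```

```bash
python3 - <<'E'
from h import *
s,im=snap('w12'); print(s['clock'],s['eef_pos'],s['orientation'],s['gripper_width'],s['force'])
K,E=cam('wrist',s); c=(.4362,-.347)
for d in((-60,90),(60,90)):
    p=proj([c[0]+d[0]/1e3,c[1]+d[1]/1e3,.094],K,E);px=np.linalg.norm(proj([c[0]+d[0]/1e3+.01,c[1]+d[1]/1e3,.094],K,E)-p)/10
    print(p,px,sock(im,p,px))
E
```

```text
29.05 [ 0.4355 -0.3456  0.0597] [3.1403 0.0012 1.5696] 0.0872074455480263 [-0.0463 -0.2943 -0.7372]
[155.4741  63.663 ] 2.8129060409202316 {'in': None, 'out': None}
[492.6664  63.2078] 2.8064342316652726 {'in': None, 'out': None}
```

View pics/w12.png

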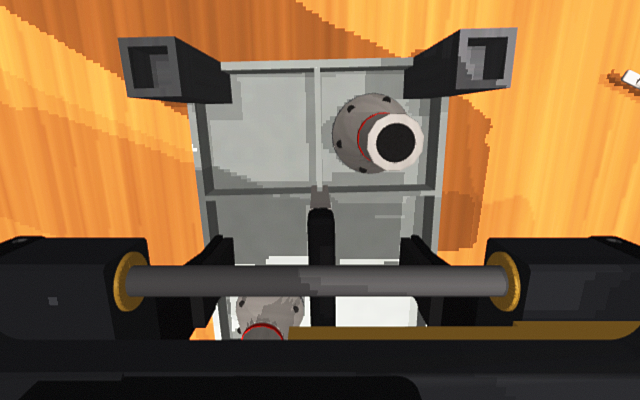

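Close view: the base's post tops are at about (150,67) and (488,58), so the tray is turned roughly 1.5° CCW. I'll make the rim detection sharper by masking on colour.

```bash
python3 - <<'E'
from h import *
im=cv2.imread('pics/w12.png');h=cv2.cvtColor(im,cv2.COLOR_BGR2HSV)
for n,(v,us) in dict(L=(66,range(108,196,5)),R=(58,range(450,526,5))).items():
    print(n,[tuple(int(a) for a in h[v,u]) for u in us])
print('Lcol u=150',[tuple(int(a) for a in h[v,150]) for v in range(30,110,5)])
print('Rcol u=488',[tuple(int(a) for a in h[v,488]) for v in range(20,100,5)])
b=cv2.cvtColor(cv2.imread('pics/w10.png'),cv2.COLOR_BGR2HSV)
print('B',[tuple(int(a) for a in b[105,u]) for u in range(384,414,2)])
E
```

```text
L [(13, 192, 201), (12, 189, 194), (12, 190, 189), (105, 13, 81), (0, 0, 84), (0, 0, 29), (150, 24, 32), (0, 8, 34), (165, 15, 34), (150, 8, 68), (150, 6, 80), (105, 6, 81), (150, 3, 80), (105, 6, 84), (135, 12, 41), (160, 25, 31), (60, 8, 32), (90, 8, 33)]
R [(120, 16, 31), (150, 9, 27), (15, 6, 92), (150, 2, 138), (30, 2, 120), (90, 2, 114), (0, 0, 114), (0, 0, 34), (120, 7, 35), (150, 13, 38), (75, 15, 35), (135, 8, 65), (150, 2, 136), (16, 182, 252), (16, 177, 248), (18, 174, 252)]
Lcol u=150 [(13, 193, 198), (13, 195, 201), (110, 9, 86), (130, 8, 90), (150, 9, 27), (135, 7, 69), (150, 5, 56), (0, 0, 37), (135, 15, 33), (120, 8, 32), (105, 15, 34), (150, 15, 34), (120, 3, 86), (135, 6, 84), (15, 181, 255), (17, 175, 251)]
Rcol u=488 [(19, 169, 254), (19, 172, 254), (140, 5, 142), (150, 5, 145), (170, 23, 34), (135, 15, 34), (120, 7, 35), (140, 22, 35), (120, 7, 36), (120, 7, 36), (150, 15, 34), (90, 7, 35), (0, 6, 82), (150, 3, 86), (10, 174, 120), (18, 174, 252)]
B [(110, 220, 51), (112, 218, 48), (110, 217, 155), (110, 214, 172), (110, 213, 171), (109, 216, 168), (110, 215, 166), (109, 221, 128), (110, 215, 166), (111, 227, 45), (109, 219, 92), (110, 203, 172), (13, 190, 249), (14, 188, 235), (14, 191, 236)]
```

```bash
cat >> h.py <<'E'
def tops(im,uv,px,col):
    "centre of the post-top square near uv from its outer outline; median over thresholds"
    win=int(24*px);f=4;u,v=np.round(uv).astype(int);a,b=max(v-win,0),max(u-win,0)
    w=cv2.resize(im[a:v+win,b:u+win],None,fx=f,fy=f,interpolation=cv2.INTER_LINEAR);h=cv2.cvtColor(w,cv2.COLOR_RGB2HSV)
    m0=(h[:,:,1]<80) if col=='grey' else (abs(h[:,:,0].astype(int)-110)<12);out=[]
    for t in range(42,170,4):
        for c in cv2.findContours((m0&(h[:,:,2]>t)).astype(np.uint8),cv2.RETR_EXTERNAL,cv2.CHAIN_APPROX_NONE)[0]:
            c=cv2.convexHull(c);(cx,cy),(W,H),an=cv2.minAreaRect(c)
            if 17*px*f<min(W,H) and max(W,H)<24*px*f: out.append((cx/f+b-.375,cy/f+a-.375,W/f/px,H/f/px))
    return (np.round(np.median(out,0),1).tolist(),len(out),np.round(np.std(out,0),1).tolist()) if out else None
def measure(im,s,c,deg,z,ids,col):
    K,E=cam('wrist',s);a=np.radians(deg);res=[]
    for i in ids:
        dx,dy=[(.06,.09),(-.06,.09),(-.06,-.09),(.06,-.09)][i-1]
        p=np.array([c[0]+dx*np.cos(a)-dy*np.sin(a),c[1]+dx*np.sin(a)+dy*np.cos(a),z]);q=proj(p,K,E);px=np.linalg.norm(proj(p+[.01,0,0],K,E)-q)/10
        t=tops(im,q,px,col);print(i,np.round(q,1),t,np.round(cast(t[0][:2],z,K,E),4) if t else '');res.append(cast(t[0][:2],z,K,E) if t else None)
    return res
E
python3 - <<'E'
from h import *
im=cv2.imread('pics/w12.png')[:,:,::-1]
s={'eef_pos':[.4355,-.3456,.0597],'orientation':[3.1403,.0012,1.5696]}
measure(im,s,(.436,-.347),1.5,.094,(1,2),'grey')
im=cv2.imread('pics/w11.png')[:,:,::-1]
s={'eef_pos':[.4381,-.3437,.177],'orientation':[3.1402,.0002,1.5727]}
measure(im,s,(.436,-.347),1.5,.094,(1,2,3,4),'grey')
E
```

```text
1 [485.9  58.7] ([485.6, 54.4, 20.2, 21.5], 26, [0.3, 1.8, 0.2, 0.8]) [ 0.4933 -0.2541  0.094 ]
2 [148.9  68.6] ([149.3, 66.6, 23.0, 20.2], 13, [1.1, 0.2, 0.8, 0.4]) [ 0.3739 -0.2579  0.094 ]
1 [399.  90.] ([398.9, 89.6, 19.9, 20.7], 8, [0.2, 0.2, 0.4, 0.6]) [ 0.4935 -0.2552  0.094 ]
2 [227.4  94.4] ([227.7, 93.3, 20.8, 20.1], 7, [0.2, 0.2, 0.5, 0.1]) [ 0.374  -0.2579  0.094 ]
3 [247.4 319.9] ([247.2, 318.1, 17.4, 20.6], 18, [0.1, 0.2, 0.3, 0.2]) [ 0.3783 -0.4368  0.094 ]
4 [390.5 316.7] ([389.5, 315.2, 20.1, 17.8], 15, [0.3, 0.2, 1.0, 1.2]) [ 0.4974 -0.434   0.094 ]
```

Base centre (0.4358,-0.3460), turned 1.35°; the high and close views agree within 1 mm. Now hover over tray A.

>>> {"fn": "apply_moves", "kwargs": {
  "series": [
    [0,0,-4,0],
    [0,0,-8,0],
    [2,1,-11.7,-0.5],
    [5,3,-11.7,-1],
    [8,5,-11.7,-2],
    [11,7,-11.7,-2.9],
    [14,9,-11.7,-2.9],
    [17,11,-11.7,-2.9],
    [20,13,-11.7,-2.9],
    [23,15,-11.7,-2.9],
    [26,17,-11.7,-2.9],
    [29,19,-11.7,-2.9],
    [32,21,-11.7,-2.9],
    [35.3,22.5,-11.7,-2.9],
    [35.3,22.5,-11.7,-2.9],
    [35.3,22.5,-11.7,-2.9],
    [35.3,22.5,-11.7,-2.9],
    [35.3,22.5,-11.7,-2.9]
  ]
}}

```text
clock: 30.6
eef_pos: [0.6601, 0.0058, 0.1755]
orientation: [-3.141, 0.001, 1.618]
force: [-0.4, -0.6, -0.2]
gripper_width: 0.0873
finger_force: 0.0
```

```bash
cat >> h.py <<'E'
def fit(q,ids):
    "tray centre and yaw from post-top points (rigid fit)"
    M=np.array([[(.06,.09),(-.06,.09),(-.06,-.09),(.06,-.09)][i-1] for i,p in zip(ids,q) if p is not None]);P=np.array([p[:2] for p in q if p is not None])
    m,p=M.mean(0),P.mean(0);H=(M-m).T@(P-p);a=np.arctan2(H[0,1]-H[1,0],H[0,0]+H[1,1])
    Rm=np.array([[np.cos(a),-np.sin(a)],[np.sin(a),np.cos(a)]]);c=p-Rm@m
    print('centre',np.round(c,4),'deg',round(np.degrees(a),2),'resid mm',np.round(np.linalg.norm(P-p-(M-m)@Rm.T,axis=1)*1e3,1));return c,np.degrees(a)
E
python3 - <<'E'
from h import *
s,im=snap('w13'); print(s['clock'],s['eef_pos'],s['orientation'],s['gripper_width'],s['force'])
I=(1,2,3,4);c,a=fit(measure(im,s,(.66,.0077),2.8,.094,I,'blue'),I)
print(go(*c,.0597,np.pi/2+np.radians(a)))
print('pix G check'); G4=[np.array(p) for p in((.4935,-.2552),(.374,-.2579),(.3783,-.4368),(.4974,-.434))];fit(G4,I)
E
```

```text
30.6 [0.6601 0.0058 0.1755] [-3.1413  0.001   1.6184] 0.08731921498626612 [-0.4137 -0.5828 -0.1754]
1 [406.2  83.9] ([408.9, 83.4, 21.0, 21.1], 28, [0.2, 0.3, 0.4, 0.3]) [0.7174 0.101  0.094 ]
2 [232.3  84.2] None 
3 [246.8 313.9] None 
4 [391.4 313.7] ([392.2, 312.2, 21.0, 17.7], 27, [0.1, 0.2, 0.2, 0.3]) [ 0.7249 -0.0778  0.094 ]
centre [0.6612 0.0091] deg 2.4 resid mm [0.5 0.5]
[ 0.35  0.12 11.59  0.31]
pix G check
centre [ 0.4358 -0.346 ] deg 1.32 resid mm [0.6 0.6 0.7 0.7]
```

>>> {"fn": "apply_moves", "kwargs": {
  "series": [
    [0.4,0.1,3,0],
    [0.4,0.1,6,0],
    [0.4,0.1,9,0],
    [0.4,0.1,11,0],
    [0.4,0.1,11.6,0],
    [0.4,0.1,11.6,0],
    [0.4,0.1,11.6,0]
  ]
}}

```text
clock: 31.23
eef_pos: [0.6616, 0.0109, 0.0607]
orientation: [3.141, 0.0, 1.619]
force: [0.7, -0.0, 0.6]
gripper_width: 0.087
finger_force: 0.0
```

>>> {"fn": "apply_moves", "kwargs": {
  "series": [
    [0,0,0,0],
    [0,0,0,0],
    [0,0,0,0],
    [0,0,0,0],
    [0,0,0,0],
    [0,0,0,0],
    [0,0,0,0],
    [0,0,0,0],
    [0,0,0,0],
    [0,0,0,0],
    [0,0,0,0],
    [0,0,0,0],
    [0,0,0,0],
    [0,0,0,0],
    [0,0,0,0],
    [0,0,0,0]
  ],
  "grip": 0,
  "force": 55
}}

```text
clock: 32.57
eef_pos: [0.6612, 0.0117, 0.0596]
orientation: [3.141, -0.0, 1.62]
force: [1.1, 0.7, -0.7]
gripper_width: 0.0116
finger_force: 55.0
```

```bash
python3 - <<'E'
from h import *
s,im=snap('w14'); print(s['clock'],s['eef_pos'],s['orientation'],s['gripper_width'],s['finger_force'],s['force'],s['joints'])
fit(measure(im,s,(.661,.009),2.6,.094,(1,2),'blue'),(1,2))
E
```

```text
32.5667 [0.6612 0.0117 0.0596] [ 3.1414 -0.0001  1.6204] 0.011643249704362781 54.999642726033926 [ 1.0672  0.7338 -0.6982] [ 0.364   0.5559 -0.6064  1.5829  0.3422  1.1106 -0.2756]
1 [490.4  68.3] ([483.1, 69.0, 20.9, 23.0], 27, [0.3, 0.2, 0.3, 0.5]) [0.7143 0.1013 0.094 ]
2 [154.3  66.8] None 
centre [0.6543 0.0113] deg 0.0 resid mm [0.]
```

>>> {"fn": "apply_moves", "kwargs": {
  "series": [
    [0,0,-0.3,0],
    [0,0,-1,0],
    [0,0,-2.5,0],
    [0,0,-4.5,0],
    [0,0,-6.5,0],
    [0,0,-8.5,0],
    [0,0,-10.5,0],
    [0,0,-12,0],
    [0,0,-12.7,0],
    [0,0,-13,0],
    [0,0,-13,0],
    [0,0,-13,0],
    [0,0,-13,0],
    [0,0,-13,0]
  ]
}}

```text
clock: 33.78
eef_pos: [0.6606, 0.0115, 0.1884]
orientation: [-3.14, -0.0, 1.62]
force: [0.1, -0.7, -4.5]
gripper_width: 0.0116
finger_force: 55.0
```

```bash
python3 - <<'E'
from h import *
s,im=snap('w15'); print(s['clock'],s['eef_pos'],s['orientation'],s['gripper_width'],s['finger_force'],s['force'],s['moment'])
m=cv2.cvtColor(im,cv2.COLOR_RGB2HSV)
z=s['eef_pos'][2]+.0344
fit(measure(im,s,s['eef_pos'][:2],2.6,z,(1,2),'blue'),(1,2))
print(go(.4358,-.346,.19,np.pi/2+np.radians(1.35)))
# post 2 region
print([tuple(int(a) for a in m[66,u]) for u in range(110,200,6)]);print([tuple(int(a) for a in m[v,152]) for v in range(20,116,6)])
E
```

```text
33.7833 [0.6606 0.0115 0.1884] [-3.1398 -0.0002  1.6205] 0.011627321674422741 54.99869775027037 [ 0.061  -0.6681 -4.4725] [-0.0141 -0.1469 -0.0178]
1 [492.3  60.2] ([483.4, 69.1, 20.6, 22.7], 26, [0.2, 0.2, 0.4, 0.5]) [0.7138 0.1011 0.2228]
2 [154.2  58.8] ([148.6, 69.4, 23.1, 20.4], 19, [0.1, 0.1, 0.1, 0.1]) [0.5943 0.0951 0.2228]
centre [0.6585 0.0082] deg 2.86 resid mm [0.2 0.2]
[-34.59 -24.23  -0.11   1.49]
[(120, 2, 246), (120, 2, 246), (108, 208, 241), (107, 209, 248), (109, 220, 58), (110, 224, 58), (109, 233, 59), (110, 224, 180), (107, 205, 244), (107, 202, 244), (106, 201, 245), (107, 202, 255), (109, 220, 59), (109, 241, 56), (109, 237, 57)]
[(13, 194, 224), (13, 191, 228), (14, 196, 229), (13, 193, 240), (107, 206, 243), (110, 212, 53), (110, 224, 91), (110, 226, 174), (110, 221, 167), (109, 233, 138), (110, 230, 100), (109, 231, 63), (107, 203, 248), (107, 206, 255), (120, 3, 247), (120, 3, 246)]
```

Held tray measured level at 2.86°, with its centre 2–3 mm off the TCP by the camera. I'll correct for that on the way to the base.

>>> {"fn": "apply_moves", "kwargs": {
  "series": [
    [-0.6,-0.4,0,0],
    [-2,-1.4,0,0.2],
    [-4,-2.8,0,0.4],
    [-6.4,-4.5,0,0.6],
    [-8.8,-6.2,0,0.8],
    [-11.2,-7.8,0,1],
    [-13.6,-9.5,0,1.2],
    [-16,-11.2,0,1.4],
    [-18.4,-12.9,0,1.5],
    [-20.8,-14.6,0,1.5],
    [-23.2,-16.2,0,1.5],
    [-25.6,-17.9,0,1.5],
    [-28,-19.6,0,1.5],
    [-30.2,-21.1,0,1.5],
    [-32.2,-22.5,0,1.5],
    [-33.6,-23.5,0,1.5],
    [-34.3,-24,0,1.5],
    [-34.3,-24,0,1.5],
    [-34.3,-24,0,1.5],
    [-34.3,-24,0,1.5]
  ]
}}

```text
clock: 35.5
eef_pos: [0.4394, -0.3412, 0.1896]
orientation: [3.141, -0.001, 1.596]
force: [-0.5, 0.0, -5.7]
gripper_width: 0.0113
finger_force: 55.0
```

>>> {"fn": "apply_moves", "kwargs": {
  "series": [
    [0,0,0,0],
    [0,0,0,0],
    [0,0,0,0],
    [0,0,0,0],
    [0,0,0,0],
    [0,0,0,0]
  ]
}}

```text
clock: 36.0
eef_pos: [0.4385, -0.3428, 0.1896]
orientation: [-3.142, -0.0, 1.594]
force: [-0.0, -0.5, -4.6]
gripper_width: 0.0114
finger_force: 55.0
```

```bash
python3 - <<'E'
from h import *
s,im=snap('w16'); print(s['clock'],s['eef_pos'],s['orientation'],s['force'],s['moment'])
z=s['eef_pos'][2]+.0344
fit(measure(im,s,s['eef_pos'][:2],1.3,z,(1,2),'blue'),(1,2))
print(go(.4380,-.3428,.156,1.5942))
E
```

```text
36.0 [ 0.4385 -0.3428  0.1896] [-3.1416 -0.      1.5943] [-0.0499 -0.5498 -4.5797] [-0.0385 -0.1333 -0.0131]
1 [491.6  59.4] ([483.4, 69.4, 20.6, 23.2], 16, [0.1, 0.1, 0.1, 0.1]) [ 0.494  -0.2548  0.224 ]
2 [153.4  59.2] ([149.3, 69.7, 23.0, 20.0], 17, [0.1, 0.1, 0.1, 0.1]) [ 0.3746 -0.2577  0.224 ]
centre [ 0.4365 -0.3462] deg 1.38 resid mm [0.3 0.3]
[ 0.   -0.04  3.35  0.  ]
```

>>> {"fn": "apply_moves", "kwargs": {
  "series": [
    [0,-0.05,1,0],
    [0,-0.05,2,0],
    [0,-0.05,2.8,0],
    [0,-0.05,3.2,0],
    [0,-0.05,3.4,0],
    [0,-0.05,3.6,0],
    [0,-0.05,3.8,0],
    [0,-0.05,3.9,0],
    [0,-0.05,4.0,0],
    [0,-0.05,4.1,0],
    [0,-0.05,4.1,0],
    [0,-0.05,4.1,0]
  ]
}}

```text
clock: 37.05
eef_pos: [0.438, -0.3429, 0.1487]
orientation: [3.141, 0.0, 1.594]
force: [-0.0, -0.2, -5.8]
gripper_width: 0.0111
finger_force: 55.0
```

```bash
python3 - <<'E'
from h import *
s=r.sense(); print(s['clock'],s['eef_pos'],s['orientation'],s['force'],s['moment'])
E
```

```text
37.05 [ 0.438  -0.3429  0.1487] [3.1414 0.0001 1.5942] [-0.0299 -0.1913 -5.7536] [-0.0277 -0.141   0.017 ]
```

>>> {"fn": "apply_moves", "kwargs": {
  "series": [
    [0,0,0.2,0],
    [0,0,0.4,0],
    [0,0,0.55,0],
    [0,0,0.7,0],
    [0,0,0.8,0],
    [0,0,0.86,0],
    [0,0,0.9,0],
    [0,0,0.93,0],
    [0,0,0.93,0]
  ]
}}

```text
clock: 37.8
eef_pos: [0.4378, -0.3428, 0.1397]
orientation: [-3.141, 0.0, 1.594]
force: [-3.2, 2.0, 2.6]
gripper_width: 0.0118
finger_force: 55.0
```

```bash
python3 - <<'E'
from h import *
s=r.sense(); print(s['clock'],s['eef_pos'],s['orientation'],s['force'],s['moment'])
E
```

```text
37.8 [ 0.4378 -0.3428  0.1397] [-3.1415  0.0002  1.5942] [-3.1747  1.9858  2.6284] [ 0.4941  0.7027 -0.03  ]
```

Seated: z is 0.1397 as expected, and the weight is off the wrist. I'll release, record the stacked tray's posts, and head for tray B.

>>> {"fn": "apply_moves", "kwargs": {
  "series": [
    [0,0,0,0],
    [0,0,0,0],
    [0,0,0,0],
    [0,0,0,0],
    [0,0,0,0],
    [0,0,0,0],
    [0,0,0,0],
    [0,0,0,0],
    [0,0,0,0],
    [0,0,0,0],
    [0,0,0,0],
    [0,0,0,0],
    [0,0,0,0],
    [0,0,0,0],
    [0,0,0,0]
  ],
  "grip": 100
}}

```text
clock: 39.05
eef_pos: [0.4379, -0.3429, 0.1393]
orientation: [-3.142, -0.0, 1.594]
force: [-0.5, -0.2, 0.1]
gripper_width: 0.0869
finger_force: 0.0
```

```bash
python3 - <<'E'
from h import *
s,im=snap('w17'); print(s['clock'],s['eef_pos'],s['orientation'],s['gripper_width'],s['force'])
fit(measure(im,s,(.4365,-.3462),1.35,.174,(1,2),'blue'),(1,2))
E
```

```text
39.05 [ 0.4379 -0.3429  0.1393] [-3.1416 -0.0001  1.5942] 0.08689368842020928 [-0.4924 -0.249   0.0903]
1 [486.5  69.1] ([483.8, 68.9, 20.7, 23.3], 17, [0.1, 0.1, 0.1, 0.1]) [ 0.4934 -0.2548  0.174 ]
2 [149.8  69.2] ([148.4, 69.1, 23.3, 20.2], 19, [0.1, 0.2, 0.1, 0.1]) [ 0.3739 -0.2576  0.174 ]
centre [ 0.4358 -0.3462] deg 1.36 resid mm [0.2 0.2]
```

>>> {"fn": "apply_moves", "kwargs": {
  "series": [
    [0,0,-3,0],
    [0,0,-7,0],
    [0,0,-11,0],
    [0,0,-11.7,0],
    [0,0,-11.7,0],
    [0,0,-11.7,0],
    [0,0,-11.7,0],
    [0,0,-11.7,0]
  ]
}}

```text
clock: 39.77
eef_pos: [0.4373, -0.3425, 0.2548]
orientation: [-3.14, -0.002, 1.594]
force: [-0.9, 0.8, -0.7]
gripper_width: 0.087
finger_force: 0.0
```

```bash
python3 - <<'E'
from h import *
s,im=snap('w18'); print(s['clock'],s['eef_pos'],s['orientation'],s['gripper_width'],s['force'])
fit(measure(im,s,(.4365,-.3462),1.35,.174,(1,2,3,4),'blue'),(1,2,3,4))
print(go(.4675,.3366,.177,np.pi/2+np.radians(11)))
E
```

```text
39.7667 [ 0.4373 -0.3425  0.2548] [-3.1399 -0.0015  1.5942] 0.08702383062824318 [-0.8692  0.8434 -0.7199]
1 [404.8  92.7] ([403.4, 92.7, 20.6, 20.6], 17, [0.1, 0.1, 0.1, 0.2]) [ 0.4934 -0.2548  0.174 ]
2 [231.8  92.8] ([231.0, 92.6, 20.7, 20.4], 17, [0.2, 0.1, 0.2, 0.2]) [ 0.3739 -0.2575  0.174 ]
3 [246.  320.5] ([245.4, 319.1, 17.9, 20.8], 23, [0.1, 0.2, 0.3, 0.2]) [ 0.3782 -0.4363  0.174 ]
4 [390.2 320.6] None 
centre [ 0.4358 -0.3457] deg 1.32 resid mm [0.6 0.4 0.9]
[67.82  4.62  7.89 -9.66]
```

>>> {"fn": "apply_moves", "kwargs": {
  "series": [
    [4,0.5,0,0],
    [8,1,0,0],
    [12,1.5,0,-1],
    [16,2,0,-2],
    [20,2.5,0,-3],
    [24,3,0,-4],
    [28,3,0,-5],
    [32,3,0,-6],
    [36,3.5,0,-7],
    [40,3.5,1,-8],
    [44,4,2,-9],
    [48,4,3,-9.7],
    [52,4,4,-9.7],
    [56,4.6,5,-9.7],
    [60,4.6,6,-9.7],
    [64,4.6,7.5,-9.7],
    [67,4.6,7.9,-9.7],
    [67.8,4.6,7.9,-9.7],
    [67.8,4.6,7.9,-9.7],
    [67.8,4.6,7.9,-9.7]
  ]
}}

```text
clock: 41.48
eef_pos: [0.4677, 0.3358, 0.1767]
orientation: [-3.14, 0.0, 1.765]
force: [-0.3, -0.1, -0.3]
gripper_width: 0.087
finger_force: 0.0
```

>>> {"fn": "apply_moves", "kwargs": {
  "series": [
    [0,0,0,0],
    [0,0,0,0],
    [0,0,0,0],
    [0,0,0,0]
  ]
}}

```text
clock: 41.82
eef_pos: [0.4686, 0.3349, 0.1776]
orientation: [3.141, 0.001, 1.762]
force: [0.1, -0.0, -0.3]
gripper_width: 0.0868
finger_force: 0.0
```

```bash
python3 - <<'E'
from h import *
s,im=snap('w19'); print(s['clock'],s['eef_pos'],s['orientation'],s['gripper_width'],s['force'],s['joints'])
I=(1,2,3,4);c,a=fit(measure(im,s,(.4675,.3366),11,.094,I,'blue'),I)
print(go(*c,.0597,np.pi/2+np.radians(a)))
E
```

```text
41.8167 [0.4686 0.3349 0.1776] [3.1409 0.0006 1.7616] 0.08677213490903597 [ 0.0686 -0.0173 -0.2591] [ 0.1184  0.3721 -1.0034  1.6715  0.3269  1.2785 -0.7588]
1 [404.   84.7] ([409.8, 73.2, 22.2, 21.2], 25, [0.2, 0.2, 0.5, 0.4]) [0.5112 0.4444 0.094 ]
2 [231.8  85. ] ([237.4, 79.5, 22.1, 20.6], 25, [0.2, 0.2, 0.4, 0.4]) [0.3948 0.4178 0.094 ]
3 [246.2 312.9] ([257.7, 307.6, 17.9, 20.7], 28, [0.8, 0.3, 0.7, 1.5]) [0.4345 0.2436 0.094 ]
4 [389.7 312.7] None 
centre [0.473  0.3438] deg 12.81 resid mm [0.5 0.5 0.9]
[ 0.77  0.6  11.79 -1.85]
```

>>> {"fn": "apply_moves", "kwargs": {
  "series": [
    [0.8,0.7,1,-1.9],
    [0.8,0.7,3,-1.9],
    [0.8,0.7,6,-1.9],
    [0.8,0.7,9,-1.9],
    [0.8,0.7,11,-1.9],
    [0.8,0.7,11.8,-1.9],
    [0.8,0.7,11.8,-1.9],
    [0.8,0.7,11.8,-1.9]
  ]
}}

```text
clock: 42.53
eef_pos: [0.4736, 0.3455, 0.0601]
orientation: [3.141, -0.0, 1.797]
force: [0.6, 0.2, 1.5]
gripper_width: 0.0868
finger_force: 0.0
```

>>> {"fn": "apply_moves", "kwargs": {
  "series": [
    [0,0,0,0],
    [0,0,0,0],
    [0,0,0,0],
    [0,0,0,0],
    [0,0,0,0],
    [0,0,0,0],
    [0,0,0,0],
    [0,0,0,0],
    [0,0,0,0],
    [0,0,0,0],
    [0,0,0,0],
    [0,0,0,0],
    [0,0,0,0],
    [0,0,0,0],
    [0,0,0,0],
    [0,0,0,0]
  ],
  "grip": 0,
  "force": 55
}}

```text
clock: 43.87
eef_pos: [0.4734, 0.3453, 0.0593]
orientation: [3.141, -0.0, 1.797]
force: [0.1, -0.1, -1.1]
gripper_width: 0.0115
finger_force: 55.0
```

```bash
python3 - <<'E'
from h import *
s=r.sense(); print(s['clock'],s['eef_pos'],s['orientation'],s['gripper_width'],s['finger_force'],s['force'],s['joints'])
E
```

```text
43.8667 [0.4734 0.3453 0.0593] [ 3.1414 -0.0001  1.7966] 0.011456474195759687 54.998391419649124 [ 0.0687 -0.1339 -1.0532] [ 0.0324  0.517  -0.9308  1.7675  0.4628  1.0933 -0.8296]
```

>>> {"fn": "apply_moves", "kwargs": {
  "series": [
    [0,0,-0.3,0],
    [0,0,-1,0],
    [0,0,-2.5,0],
    [0,0,-4.5,0],
    [0,0,-6.5,0],
    [0,0,-8.5,0],
    [0,0,-10.5,0],
    [0,0,-12.5,0],
    [0,0,-14.5,0],
    [0,0,-16.5,0],
    [0,0,-18.5,0],
    [0,0,-20,0],
    [0,0,-20.7,0],
    [0,0,-21,0],
    [0,0,-21,0],
    [0,0,-21,0],
    [0,0,-21,0],
    [0,0,-21,0]
  ]
}}

```text
clock: 45.37
eef_pos: [0.4731, 0.3449, 0.2683]
orientation: [-3.14, 0.0, 1.797]
force: [0.8, 1.2, -4.4]
gripper_width: 0.0113
finger_force: 55.0
```

```bash
cat > t.py <<'E'
from h import *
s,im=snap('w%d'%int(r.sense()['clock']*100)); print(s['clock'],s['eef_pos'],s['orientation'],s['gripper_width'],s['force'],s['moment'])
a0=np.degrees(s['orientation'][2])-90
c,a=fit(measure(im,s,s['eef_pos'][:2],a0,s['eef_pos'][2]+.0347,(1,2),'blue'),(1,2))
da=np.radians(1.35-a);o=s['eef_pos'][:2]-c;R2=np.array([[np.cos(da),-np.sin(da)],[np.sin(da),np.cos(da)]])
t=np.array([.4358,-.3462])+R2@o;print('tcp target',t);print(go(*t,.27,s['orientation'][2]+da))
E
python3 t.py
```

```text
45.3667 [0.4731 0.3449 0.2683] [-3.1402  0.0004  1.7968] 0.011271327587088265 [ 0.7628  1.1748 -4.4252] [-0.0039 -0.1527 -0.0469]
1 [491.5  60.4] ([484.3, 65.2, 21.1, 23.9], 19, [0.1, 0.1, 0.1, 0.1]) [0.5095 0.444  0.303 ]
2 [152.6  60.6] ([148.7, 65.6, 22.9, 19.8], 20, [0.2, 0.2, 0.1, 0.1]) [0.3932 0.4172 0.303 ]
centre [0.4716 0.3429] deg 12.99 resid mm [0.4 0.4]
tcp target [ 0.4377 -0.3445]
[-66.4  -18.9   -0.11  11.63]
```

>>> {"fn": "apply_moves", "kwargs": {
  "series": [
    [-0.7,-0.2,0,0.1],
    [-2.1,-0.6,0,0.4],
    [-4.2,-1.2,0,0.8],
    [-7,-2,0,1.3],
    [-10,-2.85,0,1.8],
    [-13,-3.7,0,2.3],
    [-16,-4.55,0,2.8],
    [-19,-5.4,0,3.3],
    [-22,-6.25,0,3.9],
    [-25,-7.1,0,4.4],
    [-28,-7.95,0,4.9],
    [-31,-8.8,0,5.4],
    [-34,-9.7,0,6],
    [-37,-10.5,0,6.5],
    [-40,-11.4,0,7],
    [-43,-12.2,0,7.5],
    [-46,-13.1,0,8],
    [-49,-13.9,0,8.5],
    [-52,-14.8,0,9.1],
    [-54.5,-15.5,0,9.6]
  ]
}}

```text
clock: 47.08
eef_pos: [0.4433, -0.2232, 0.269]
orientation: [-3.141, 0.0, 1.627]
force: [0.5, 0.3, -4.7]
gripper_width: 0.0115
finger_force: 55.0
```

```bash
python3 - <<'E'
from h import *
s=r.sense();print(s['clock'],s['eef_pos'],go(.4377,-.3445,.27,1.7968-np.radians(11.64)))
E
```

```text
47.0833 [ 0.4433 -0.2232  0.269 ] [-12.08  -1.24  -0.09   1.92]
```

>>> {"fn": "apply_moves", "kwargs": {
  "series": [
    [-2,-0.2,0,0.4],
    [-4,-0.4,0,0.8],
    [-6,-0.6,0,1.2],
    [-8,-0.8,0,1.6],
    [-9.7,-1,0,2],
    [-11,-1.1,0,2],
    [-11.8,-1.2,0,2],
    [-11.9,-1.2,0,2],
    [-11.9,-1.2,0,2],
    [-11.9,-1.2,0,2],
    [-11.9,-1.2,0,2],
    [-11.9,-1.2,0,2],
    [-11.9,-1.2,0,2],
    [-11.9,-1.2,0,2],
    [-11.9,-1.2,0,2],
    [-11.9,-1.2,0,2]
  ]
}}

```text
clock: 48.42
eef_pos: [0.4393, -0.3401, 0.2693]
orientation: [3.142, -0.0, 1.594]
force: [-0.4, 0.5, -4.8]
gripper_width: 0.0112
finger_force: 55.0
```

```bash
python3 t.py
```

```text
48.4167 [ 0.4393 -0.3401  0.2693] [ 3.1415 -0.      1.5943] 0.01122031195382431 [-0.374   0.5308 -4.8437] [-0.01   -0.1693  0.0174]
1 [491.8  59.2] ([484.4, 65.1, 20.7, 23.3], 17, [0.1, 0.1, 0.1, 0.1]) [ 0.4949 -0.2507  0.304 ]
2 [152.8  59.3] ([148.4, 65.5, 23.1, 20.1], 17, [0.2, 0.1, 0.1, 0.1]) [ 0.3754 -0.2536  0.304 ]
centre [ 0.4373 -0.3421] deg 1.4 resid mm [0.3 0.3]
tcp target [ 0.4378 -0.3441]
[-0.4  -0.16 -0.07  0.04]
```

>>> {"fn": "apply_moves", "kwargs": {
  "series": [
    [-0.4,-0.16,0.3,0],
    [-0.4,-0.16,1,0],
    [-0.4,-0.16,2,0],
    [-0.4,-0.16,2.8,0],
    [-0.4,-0.16,3,0],
    [-0.4,-0.16,3,0],
    [-0.4,-0.16,3,0],
    [-0.4,-0.16,3,0],
    [-0.4,-0.16,3,0]
  ]
}}

```text
clock: 49.22
eef_pos: [0.4381, -0.3443, 0.2397]
orientation: [3.141, 0.0, 1.594]
force: [-0.1, -0.3, -4.2]
gripper_width: 0.0111
finger_force: 55.0
```

```bash
python3 t.py
```

```text
49.2167 [ 0.4381 -0.3443  0.2397] [3.141  0.0004 1.5943] 0.01113165342158612 [-0.0715 -0.3103 -4.2334] [-0.0355 -0.1139  0.0047]
1 [491.9  59.2] ([484.4, 65.1, 20.6, 23.2], 16, [0.1, 0.1, 0.1, 0.1]) [ 0.4936 -0.2549  0.2744]
2 [152.8  59.3] ([148.5, 65.5, 23.1, 20.0], 17, [0.1, 0.1, 0.1, 0.1]) [ 0.3742 -0.2578  0.2744]
centre [ 0.4361 -0.3463] deg 1.4 resid mm [0.3 0.3]
tcp target [ 0.4378 -0.3442]
[ 0.02 -0.02 -3.03  0.04]
```

Aligned to within 0.3 mm. Lowering.

>>> {"fn": "apply_moves", "kwargs": {
  "series": [
    [0,0,0.2,0],
    [0,0,0.4,0],
    [0,0,0.6,0],
    [0,0,0.75,0],
    [0,0,0.9,0],
    [0,0,1.0,0],
    [0,0,1.1,0],
    [0,0,1.1,0]
  ]
}}

```text
clock: 49.93
eef_pos: [0.4377, -0.3442, 0.228]
orientation: [-3.141, -0.0, 1.594]
force: [-0.3, -0.4, -4.5]
gripper_width: 0.0116
finger_force: 55.0
```

```bash
python3 - <<'E'
from h import *
s=r.sense(); print(s['clock'],s['eef_pos'],s['orientation'],s['force'],s['moment'])
E
```

```text
49.9333 [ 0.4377 -0.3442  0.228 ] [-3.1414 -0.0002  1.5942] [-0.2726 -0.4482 -4.4981] [-0.0426 -0.0968 -0.0224]
```

>>> {"fn": "apply_moves", "kwargs": {
  "series": [
    [0,0,0.2,0],
    [0,0,0.4,0],
    [0,0,0.55,0],
    [0,0,0.7,0],
    [0,0,0.78,0],
    [0,0,0.84,0],
    [0,0,0.89,0],
    [0,0,0.92,0],
    [0,0,0.92,0],
    [0,0,0.92,0]
  ]
}}

```text
clock: 50.77
eef_pos: [0.4379, -0.3442, 0.2195]
orientation: [3.141, 0.0, 1.594]
force: [-2.2, 0.7, -0.6]
gripper_width: 0.0114
finger_force: 55.0
```

```bash
python3 - <<'E'
from h import *
s=r.sense(); print(s['clock'],s['eef_pos'],s['orientation'],s['force'],s['moment'])
E
```

```text
50.7667 [ 0.4379 -0.3442  0.2195] [3.1414 0.0003 1.5942] [-2.222   0.7093 -0.5524] [0.2518 0.307  0.0236]
```

>>> {"fn": "apply_moves", "kwargs": {
  "series": [
    [0,0,0.03,0],
    [0,0,0.05,0],
    [0,0,0.05,0],
    [0,0,0.05,0]
  ]
}}

```text
clock: 51.1
eef_pos: [0.4379, -0.3442, 0.2194]
orientation: [3.141, 0.001, 1.594]
force: [-3.0, 3.8, 5.9]
gripper_width: 0.0109
finger_force: 55.0
```

>>> {"fn": "apply_moves", "kwargs": {
  "series": [
    [0,0,0,0],
    [0,0,0,0],
    [0,0,0,0],
    [0,0,0,0],
    [0,0,0,0],
    [0,0,0,0],
    [0,0,0,0],
    [0,0,0,0],
    [0,0,0,0],
    [0,0,0,0],
    [0,0,0,0],
    [0,0,0,0],
    [0,0,0,0],
    [0,0,0,0]
  ],
  "grip": 100
}}

```text
clock: 52.27
eef_pos: [0.4378, -0.3442, 0.2186]
orientation: [3.142, -0.0, 1.594]
force: [-0.3, 0.7, 0.4]
gripper_width: 0.086
finger_force: 0.0
```

>>> {"fn": "apply_moves", "kwargs": {
  "series": [
    [0,0,-2,0],
    [0,0,-5,0],
    [0,0,-9,0],
    [0,0,-11.7,0],
    [0,0,-11.7,0],
    [0,0,-11.7,0],
    [0,0,-11.7,0],
    [0,0,-11.7,0]
  ]
}}

```text
clock: 52.93
eef_pos: [0.4373, -0.344, 0.3343]
orientation: [-3.14, -0.001, 1.594]
force: [-0.1, 0.1, 0.4]
gripper_width: 0.0871
finger_force: 0.0
```

```bash
python3 - <<'E'
from h import *
s,im=snap('w30'); print(s['clock'],s['eef_pos'],s['orientation'],s['gripper_width'],s['force'])
I=(1,2,3,4);fit(measure(im,s,(.4365,-.3462),1.35,.254,I,'blue'),I)
E
```

```text
52.9333 [ 0.4373 -0.344   0.3343] [-3.14   -0.0013  1.5941] 0.08708511812419675 [-0.0822  0.1042  0.372 ]
1 [405.2  90.4] ([403.8, 90.5, 20.6, 20.7], 21, [0.1, 0.2, 0.2, 0.3]) [ 0.4934 -0.2549  0.254 ]
2 [231.4  90.5] ([230.6, 90.5, 20.5, 20.7], 22, [0.2, 0.2, 0.2, 0.3]) [ 0.3738 -0.2577  0.254 ]
3 [245.8 319.3] ([245.1, 318.0, 17.6, 20.7], 23, [0.1, 0.2, 0.3, 0.1]) [ 0.3781 -0.4363  0.254 ]
4 [390.5 319.4] None 
centre [ 0.4358 -0.3458] deg 1.31 resid mm [0.5 0.4 0.9]
```

Stacked squarely. I'll back the arm away and take one last look at the whole scene.

>>> {"fn": "apply_moves", "kwargs": {
  "series": [
    [4,0,-1,0],
    [8,0,-1,0],
    [12,0,-1,0],
    [16,0,-1,0],
    [20,0,-1,0],
    [24,0,-1,0],
    [28,0,-1,0],
    [30,0,-1,0],
    [30,0,-1,0],
    [30,0,-1,0],
    [30,0,-1,0]
  ]
}}

```text
clock: 53.9
eef_pos: [0.4305, -0.0453, 0.345]
orientation: [-3.141, -0.0, 1.593]
force: [0.3, -0.7, -0.2]
gripper_width: 0.0872
finger_force: 0.0
```

```bash
python3 - <<'E'
from h import *
t=r.get_image('top'); sc=r.get_image('scene')
o=np.zeros((600,800,3),np.uint8); o[:210,:450]=cv2.resize(t[130:270,160:460],(450,210))[:,:,::-1]; o[210:600,:780]=cv2.resize(sc[120:320,80:480],(780,390),interpolation=cv2.INTER_CUBIC)[:,:,::-1]
cv2.imwrite('pics/fin.png',o)
E
```

```text
(no output)
```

View pics/fin.png

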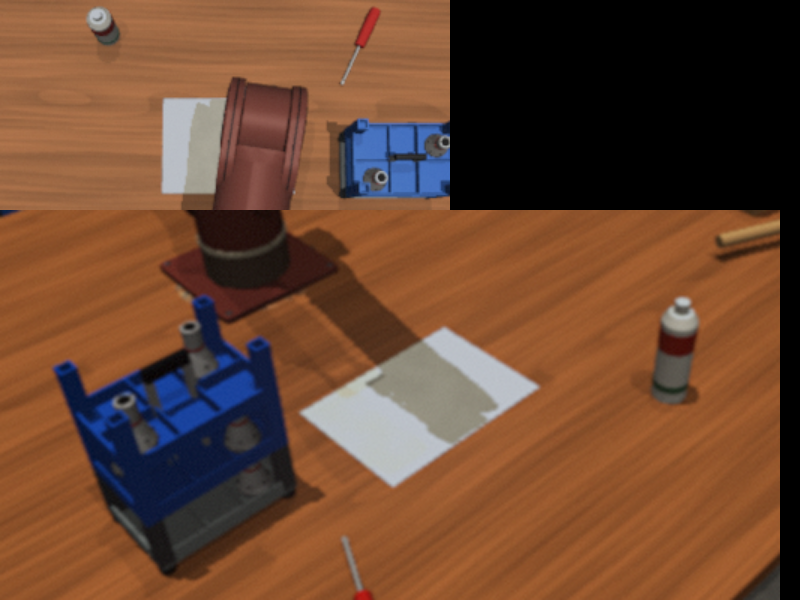

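The three trays are stacked square, with both blue ones seated on the grey base. The nozzles stand upright, and the can and screwdriver haven't moved.

```bash
python3 -c "
from plant import r
print(r.job_done())"
```

```text
the job is handed in; nothing more can be done
None
```

The job is done and handed in at about 54 s: all six nozzles are upright, two in opposite corners of each tray, both blue trays are stacked squarely on the grey base with their pins home, and the can and screwdriver were left where they were.

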